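# Move the red-capped samples and cold packs into the store drawer

## Robot

A 7-joint arm with a two-finger parallel gripper is mounted at the origin on the work surface. World frame = base frame: x ahead of the robot, y to its left, z up, the work surface at z = 0. Lengths are in mm, angles in rad, forces in N, time in s.
With the tool pointing down it reaches from about 400 to 925 mm from the base axis. Payload 4.1 kg.
Tool frame: the origin (TCP) lies midway between the tips of the shut fingers; the grasp point (between the pads) lies 19 mm behind it; z points along the fingers, x is the direction in which the jaws open and shut, and the axes are right-handed (so a half turn about z gives the same grasp; the last joint's range is limited). The gripper opens to 85 mm and grips with 20 to 120 N. Pads are 22 mm wide; open, the fingers measure 114 mm over their backs; the gripper's body (76 mm by 85 mm) begins 54 mm behind the grasp point. The pads swing forward as they close: fully open they stand 13 mm farther back than shut.
Start: joints at [1.207, 0.398, 0.045, 1.537, -0.019, 1.207, -0.051], TCP at [170.152, -627.369, 231.347] pointing down, gripper open.
Joint ranges: [-2.82, 2.82], [-0.49, 2.23], [-1.37, 1.46], [0, 2.46], [-1.36, 4.5], [0.23, 2], [-2.94, 2.94]. Speed limits (rad/s): [2.57, 2.57, 3.14, 3.14, 3.14, 3.14, 3.14].

## Interface

Orientations are given as [roll, pitch, yaw] about the fixed x, y, z axes, in that order (R = Rz(yaw) Ry(pitch) Rx(roll)).
In Python, from plant import get_state, camera, get_calibration, ticket gives the robot as it stands. The module is installed in compiled form; this text tells all that it offers.
- The arm moves only by the tool drive_tool, never from a script. Its argument "moves" is a list of rows, each a list of 3 entries, a list of its own where there are three numbers: the closure, from -1 (fully open) to 1 (shut), then the shift along the world's x, y, z in mm, then the turn, a rotation vector about the world's x, y, z in degrees. In form: [[jaw, [dx, dy, dz], [ax, ay, az]], ...]. A call has 1 to 20 rows; each row is the pose to reach, as a shift and turn from the pose commanded when the call began; what a row does not reach only later rows make up. A row lasts 1/12 s, in which the tool goes at most 41.7 mm and 7.16 degrees, less where a joint would pass 70% of its speed; a pose out of reach is approached as far as the arm can. A call with a gripper value outside its range is refused whole. The fingers move at their own pace and stop on an object; the grip force is fixed at half the most. Time passes only in rows, so rows that repeat a pose let the fingers close. It gives the time, the measured TCP pose, the force and the opening at its end, in the units of the state.
- get_state(): the state, without advancing time (a new reading comes with each control period).
- camera(name): name is "scene" or "side" or "wrist"; returns (picture, depth): 420x560x3 uint8, red, green, blue; 420x560 float32, mm along the optical axis (not along the pixel's ray), 0 where there is no reading.
- get_calibration(name): a dict with "K" (3x3 intrinsics, pixels), "distortion" ([k1, k2, p1, p2, k3] as OpenCV has them; the pictures are not rectified), "eye" and "orientation" of the camera in the world; the wrist camera has in their place "tool_from_camera" (4x4, takes a point from camera to tool coordinates, whose origin is the TCP and whose axes are the tool frame's). Camera axes: x right, y down, z forward; pixel columns grow to the right and rows downward; lengths in mm; the calibration is good to about 2 mm. A picture is of the moment at which its call begins: read the wrist's pose just before it. get_calibration takes no time and is no camera call.
- ticket.hand_in(): hands the job in, once; it reports no verdict.
The state is a dict: "time": time; "joint_positions": joint angles; "qd": joint speeds; "joint_efforts": joint torques, N m; "ee_pos": TCP position; "tcp_rot": TCP orientation; "contact_force": force on the tool from outside, world axes, zero at the start; "moment": the same for the moment, N m; "width": opening from 0.0 (shut) to 1.0 (fully open).
Only numpy, scipy, OpenCV 4.12 (cv2) and the standard library are available. Lean on these libraries where they do the work, as an engineer would, in place of code of your own. Each camera call takes 0.05 s, during which the arm holds its last target.

## Task

Pull the sample store's drawer all the way open, lift every red-capped bottle out of the packed tote and stand it upright on the drawer's floor, and put all the blue cold packs from the bench into the drawer as well, any way up. When everything is in, push the drawer fully shut. The white-capped bottles stay standing in the tote, and the other things on the bench are left alone.

Things in the scene. Friction and masses are not known exactly. Their poses are not given: they have to be found in the camera images.
- drawer (a joint): The one drawer of the white bench-top sample store (fixed; 270 deep x 290 wide x 152 mm high, front towards the robot): its travel in m along the store's -x axis. 0 = fully shut, 0.19 = fully open (end stop). About 1.5 N of friction, no spring, no latch; stays where it is left. It may start up to 30 mm ajar.
- drawer_handle (a point): Middle of the drawer's steel bar handle: level bar along the store's y, 11 mm thick, 120 mm long, 118 mm above the bench, 42 mm out from the grey drawer front (36 mm gap behind it), on two posts 54 mm either side. Pinch or hook it from above. The front panel is 15 mm thick, its top 141 mm above the bench. Moves with the drawer; axes as the store's (x points into the store).
- drawer_floor (a point): Centre of the drawer's inner floor, 22 mm above the bench; moves with the drawer; x to the drawer's back, z up. Floor 210 (x) x 242 (y) mm; side and back walls 40 mm high, front panel 119 mm above it. 118 mm is free under the store's roof, so upright bottles and packs fit. With the drawer open by q the roof's front edge is at x = q - 0.111 here.
- tote: Low clear sample tote with blue end grips, fixed on the bench, 233 (x) x 177 (y) mm, walls 4 mm thick and 62 mm high, floor 4 mm thick; origin at the centre of its underside. It holds 12 sample bottles packed 4 along x by 3 along y, 56 mm between centres, so that they touch one another and the walls; which bottle stands where changes.
- red1: Round sample bottle with a red cap, 108 mm high, standing upright at the start in the packed tote; origin at the centre of its underside, z up through the cap. Cream body 55 mm in diameter up to 66 mm, above that a cap and neck 28 mm in diameter to the top, standing free of its neighbours' caps by 28 mm; about 0.16 kg. To be moved to the drawer.
- red2: Round sample bottle with a red cap, 108 mm high, standing upright at the start in the packed tote; origin at the centre of its underside, z up through the cap. Cream body 55 mm in diameter up to 66 mm, above that a cap and neck 28 mm in diameter to the top, standing free of its neighbours' caps by 28 mm; about 0.16 kg. To be moved to the drawer.
- red3: Round sample bottle with a red cap, 108 mm high, standing upright at the start in the packed tote; origin at the centre of its underside, z up through the cap. Cream body 55 mm in diameter up to 66 mm, above that a cap and neck 28 mm in diameter to the top, standing free of its neighbours' caps by 28 mm; about 0.16 kg. To be moved to the drawer.
- white1: Round sample bottle with a white cap, 108 mm high, standing upright at the start in the packed tote; origin at the centre of its underside, z up through the cap. Cream body 55 mm in diameter up to 66 mm, above that a cap and neck 28 mm in diameter to the top, standing free of its neighbours' caps by 28 mm; about 0.16 kg. Stays in the tote.
- white2: Round sample bottle with a white cap, 108 mm high, standing upright at the start in the packed tote; origin at the centre of its underside, z up through the cap. Cream body 55 mm in diameter up to 66 mm, above that a cap and neck 28 mm in diameter to the top, standing free of its neighbours' caps by 28 mm; about 0.16 kg. Stays in the tote.
- white3: Round sample bottle with a white cap, 108 mm high, standing upright at the start in the packed tote; origin at the centre of its underside, z up through the cap. Cream body 55 mm in diameter up to 66 mm, above that a cap and neck 28 mm in diameter to the top, standing free of its neighbours' caps by 28 mm; about 0.16 kg. Stays in the tote.
- white4: Round sample bottle with a white cap, 108 mm high, standing upright at the start in the packed tote; origin at the centre of its underside, z up through the cap. Cream body 55 mm in diameter up to 66 mm, above that a cap and neck 28 mm in diameter to the top, standing free of its neighbours' caps by 28 mm; about 0.16 kg. Stays in the tote.
- white5: Round sample bottle with a white cap, 108 mm high, standing upright at the start in the packed tote; origin at the centre of its underside, z up through the cap. Cream body 55 mm in diameter up to 66 mm, above that a cap and neck 28 mm in diameter to the top, standing free of its neighbours' caps by 28 mm; about 0.16 kg. Stays in the tote.
- white6: Round sample bottle with a white cap, 108 mm high, standing upright at the start in the packed tote; origin at the centre of its underside, z up through the cap. Cream body 55 mm in diameter up to 66 mm, above that a cap and neck 28 mm in diameter to the top, standing free of its neighbours' caps by 28 mm; about 0.16 kg. Stays in the tote.
- white7: Round sample bottle with a white cap, 108 mm high, standing upright at the start in the packed tote; origin at the centre of its underside, z up through the cap. Cream body 55 mm in diameter up to 66 mm, above that a cap and neck 28 mm in diameter to the top, standing free of its neighbours' caps by 28 mm; about 0.16 kg. Stays in the tote.
- white8: Round sample bottle with a white cap, 108 mm high, standing upright at the start in the packed tote; origin at the centre of its underside, z up through the cap. Cream body 55 mm in diameter up to 66 mm, above that a cap and neck 28 mm in diameter to the top, standing free of its neighbours' caps by 28 mm; about 0.16 kg. Stays in the tote.
- white9: Round sample bottle with a white cap, 108 mm high, standing upright at the start in the packed tote; origin at the centre of its underside, z up through the cap. Cream body 55 mm in diameter up to 66 mm, above that a cap and neck 28 mm in diameter to the top, standing free of its neighbours' caps by 28 mm; about 0.16 kg. Stays in the tote.
- pack1: Hard blue cold pack, a rigid box 45 (x) x 65 (y) x 96 mm (z), about 0.28 kg; origin at the centre of its underside as built, z along its height. It starts standing on the bench beside the tote on the robot's right; only one to three of the packs are there. It may be gripped across its 45 mm.
- pack2: Hard blue cold pack, a rigid box 45 (x) x 65 (y) x 96 mm (z), about 0.28 kg; origin at the centre of its underside as built, z along its height. It starts standing on the bench beside the tote on the robot's right; only one to three of the packs are there. It may be gripped across its 45 mm.
- pack3: Hard blue cold pack, a rigid box 45 (x) x 65 (y) x 96 mm (z), about 0.28 kg; origin at the centre of its underside as built, z along its height. It starts standing on the bench beside the tote on the robot's right; only one to three of the packs are there. It may be gripped across its 45 mm.
- beaker: Glass beaker, 72 mm across and 95 mm high, standing on the bench behind the tote; origin at the centre of its underside. Not part of the job.
- reagent: Amber jar with a blue cap, 64 mm across and 130 mm high, standing at the back of the bench; origin at the centre of its underside. Not part of the job.
- tip_box: Yellow box of pipette tips, 85 x 120 x 60 mm, on the bench behind the cold packs; origin at the centre of its underside. Not part of the job.

How it is judged:
By the outcome, as a careful person would: the job done as asked, in the order asked, and still so for the second after the job is handed in, with the robot touching nothing.
Of pack1, pack2, pack3 only 1 to 3 are there at a start; the rules pass over those that are not, and their reading is None.
At some moment in a run one of pack1, pack2, pack3 may be knocked a few centimetres aside while the robot is not near it.
It also fails if it takes over 210 s, if anything falls off the work surface, if the arm or the gripper's body presses on something with over 40 N, if the wrist force passes 120 N, or if a joint passes its speed limit or range.

## Working session

There is one attempt and no reset: what is moved stays moved. The work goes in short steps, Python scripts to look and compute and a tool call to move; the robot and the scene stay as the last step left them, time stands still between calls to the robot, and variables do not carry over. Pictures are saved under pics/ and viewed, and the job is handed in when it is done.

Besides the shell and the picture viewer there is one more tool, called by a JSON object that holds its "method" and its "body". drive_tool: Moves the arm, as the interface text tells. Its arguments: {"type":"object","properties":{"moves":{"type":"array"}},"required":["moves"]}

```bash
mkdir -p pics; ls; cat > h.py <<'E'
import numpy as np, cv2
from plant import get_state, camera, get_calibration, ticket
def save(name,img): cv2.imwrite('pics/'+name+'.png', img[:,:,::-1])
E
python3 - <<'E'
from h import *
s=get_state(); print(s)
for n in ['scene','side','wrist']:
    p,d=camera(n); save(n+'0',p); np.savez('/tmp/'+n+'0.npz',p=p,d=d)
    print(n,get_calibration(n), (d>0).mean())
E
```

```text
pics
{'time': 0.0, 'joint_positions': array([ 1.20698559,  0.39918201,  0.04504851,  1.5378746 , -0.01870878,
        1.2068887 , -0.05073092]), 'qd': array([ 0.00055366,  0.00019539,  0.00052777, -0.00080379, -0.00096298,
       -0.00064375, -0.00144235]), 'joint_efforts': array([ 2.52864638e-04, -4.75125253e+01,  1.36508860e+00, -2.54215425e+01,
        1.16575492e-02,  9.66146443e-03, -1.50508197e-05]), 'ee_pos': array([ 169.97306979, -626.7317998 ,  230.27260447]), 'tcp_rot': array([ 3.14146164e+00,  1.92644904e-03, -1.30592109e+00]), 'contact_force': array([-0.92671456,  0.59989739, -0.02580589]), 'moment': array([ 0.02362707, -0.00263952,  0.01378578]), 'width': 0.9985361261833505}
scene {'K': array([[417.48829093,   0.        , 278.28041506],
       [  0.        , 417.48829093, 206.92917187],
       [  0.        ,   0.        ,   1.        ]]), 'distortion': array([-0.12631712,  0.        ,  0.        ,  0.        ,  0.        ]), 'eye': array([1142.45552478, -393.36759927,  913.21138441]), 'orientation': array([-2.46896983, -0.01189579,  1.04369638])} 0.9961437074829932
side 
[... 327 characters left out ...]
ray([-2.22867222,  0.00449658, -0.30875229])} 0.9960289115646258
wrist {'K': array([[311.3684789 ,   0.        , 275.60897049],
       [  0.        , 311.3684789 , 213.79428869],
       [  0.        ,   0.        ,   1.        ]]), 'distortion': array([-0.02012473,  0.        ,  0.        ,  0.        ,  0.        ]), 'tool_from_camera': array([[ 9.99998234e-01, -1.75915475e-03,  6.61193544e-04,
         9.31363582e-01],
       [ 1.52638738e-03,  9.65522471e-01,  2.60315247e-01,
        -6.43497929e+01],
       [-1.09633203e-03, -2.60313778e-01,  9.65523451e-01,
        -1.42811117e+02],
       [ 0.00000000e+00,  0.00000000e+00,  0.00000000e+00,
         1.00000000e+00]])} 0.9958673469387755
```

View pics/scene0.png

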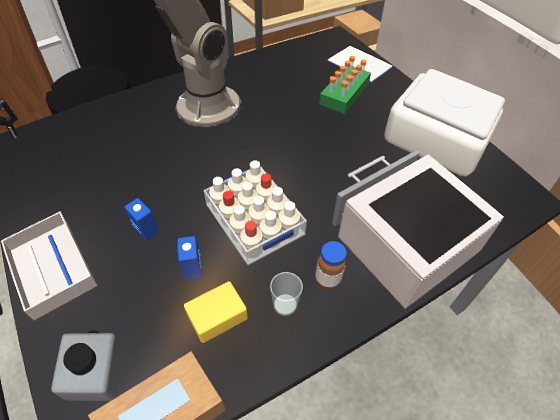

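View pics/side0.png

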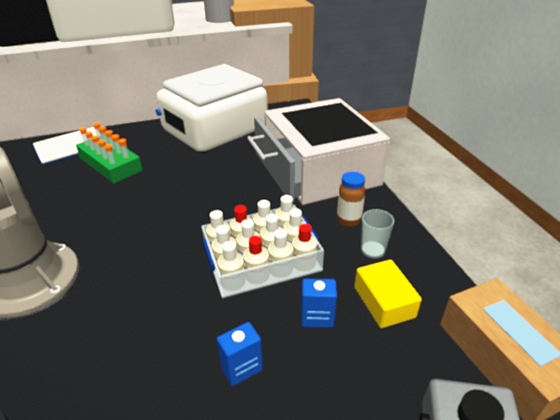

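View pics/wrist0.png

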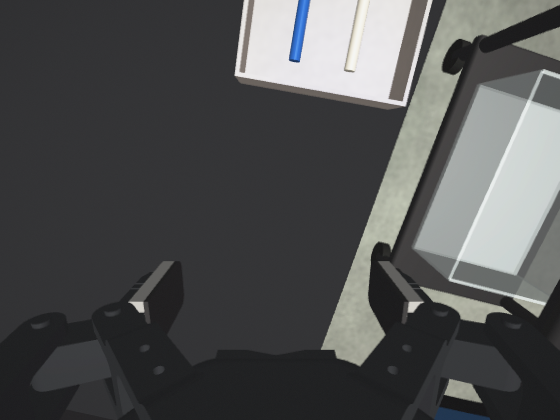

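Scene: red caps at about (228,198), (266,180), (250,229). There are two blue packs at (142,219) and (190,257), the store's handle at (370,168), and the drawer slightly ajar.

```bash
cat >> h.py <<'E'
from scipy.spatial.transform import Rotation as Rn
def cam(name,st=None):
    c=get_calibration(name)
    if name=='wrist':
        T=c['tool_from_camera']; R=Rn.from_euler('xyz',st['tcp_rot']).as_matrix()
        return c['K'],c['distortion'],R@T[:3,3]+st['ee_pos'],R@T[:3,:3]
    return c['K'],c['distortion'],c['eye'],Rn.from_euler('xyz',c['orientation']).as_matrix()
def rays(C,uv):
    K,D,e,R=C
    n=cv2.undistortPoints(np.array(uv,float).reshape(-1,1,2),K,D)[:,0]
    return e,np.c_[n,np.ones(len(n))]@R.T
def on_z(C,uv,z):
    e,r=rays(C,uv); return e+r*((z-e[2])/r[:,2])[:,None]
def cloud(C,d):
    v,u=np.mgrid[:d.shape[0],:d.shape[1]]
    e,r=rays(C,np.c_[u.ravel(),v.ravel()])
    return (e+r*d.ravel()[:,None]).reshape(d.shape+(3,))
def shot(name,tag=None):
    s=get_state(); p,d=camera(name)
    if tag: save(tag,p); np.savez('/tmp/%s.npz'%tag,p=p,d=d)
    C=cam(name,s); return p,d,C,cloud(C,d)
E
cat > m1.py <<'E'
from h import *
for n in ['scene','side']:
    z=np.load('/tmp/%s0.npz'%n); p,d=z['p'],z['d']; C=cam(n); P=cloud(C,d)
    hsv=cv2.cvtColor(p,cv2.COLOR_RGB2HSV)
    H,S,V=[hsv[:,:,i].astype(int) for i in range(3)]
    print(n,'bench z', np.median(P[(V<50)&(abs(P[:,:,2])<20)][:,2]))
    red=((H<6)|(H>174))&(S>180)&(V>120)
    blue=(H>100)&(H<125)&(S>170)&(V>80)
    for nm,m in [('red',red),('blue',blue),('white',(S<40)&(V>150)&(abs(P[:,:,2]-107)<5))]:
        k,l,st,c=cv2.connectedComponentsWithStats(m.astype(np.uint8))
        for i in range(1,k):
            if st[i,4]<25: continue
            q=P[l==i]; t=q[q[:,2]>np.percentile(q[:,2],97)-4]
            print(nm,c[i].round(),st[i,4],'top',t.mean(0).round(1),'mid',((t.max(0)+t.min(0))/2).round(1),'zmax',q[:,2].max().round(1))
E
python3 m1.py
```

```text
scene bench z -0.8594976049096203
red [265. 177.] 58 top [507.8 -50.6 130.1] mid [ 812.2 -211.9  511.9] zmax 913.2
red [227. 196.] 85 top [ 498.4 -155.1  112. ] mid [ 498.5 -154.6  112.4] zmax 114.5
blue [142. 219.] 709 top [ 424.4 -369.7  106.5] mid [ 761.1 -368.4  503.4] zmax 913.2
blue [ 60. 260.] 180 top [ 400.2 -600.6   17.5] mid [ 399.6 -601.7   19.4] zmax 22.7
blue [187. 249.] 348 top [ 590.  -304.8  105.3] mid [ 846.  -334.7  503.6] zmax 913.2
blue [333. 252.] 437 top [780.6 -31.7 137. ] mid [ 946.5 -197.   520.6] zmax 913.2
white [503.  43.] 82 top [ 304.8 1148.1  110. ] mid [ 314.8 1148.9  109.8] zmax 111.9
white [432. 139.] 272 top [592.4 457.  109.8] mid [588.  471.9 109.8] zmax 111.9
white [255. 165.] 55 top [436.4 -44.4 109.8] mid [435.6 -45.2 110. ] zmax 111.9
white [236. 173.] 60 top [ 439.6 -100.9  110. ] mid [ 438.4 -101.3  109.9] zmax 111.9
white [217. 182.] 68 top [ 441.8 -156.9  109.8] mid [ 441.4 -157.3  109.9] zmax 111.8
white [247. 186.] 59 top [493.4 -98.3 110.3] mid [494.6 -97.4 110. ] zmax 112.0
white [277. 192.] 63 top [548.4 -39.3 110.2] mid [548.  -39.  
[... 1768 characters left out ...]
6.8 110.1] zmax 111.8
white [296. 216.] 44 top [ 608.2 -100.6  110.1] mid [609.5 -98.  110. ] zmax 111.9
white [216. 218.] 45 top [438.  -52.9 109.9] mid [439.3 -50.8 109.9] zmax 111.9
white [272. 223.] 35 top [ 551.6 -104.8  109.1] mid [ 552.5 -101.8  108.9] zmax 111.0
white [248. 228.] 47 top [ 497.1 -107.   110.4] mid [ 497.4 -106.4  110.1] zmax 111.9
white [223. 234.] 44 top [ 439.1 -109.4  109.8] mid [ 441.7 -108.7  109.7] zmax 111.9
white [280. 238.] 43 top [ 552.8 -160.   109.6] mid [ 554.8 -157.8  109.7] zmax 111.7
white [230. 250.] 53 top [ 445.4 -164.4  110.2] mid [ 445.5 -162.   109.9] zmax 112.0
white [319. 285.] 45 top [ 584.4 -303.9  102.8] mid [ 584.6 -303.4  103.3] zmax 104.5
```

```bash
cat > m2.py <<'E'
from h import *
for n in ['scene','side']:
    z=np.load('/tmp/%s0.npz'%n); p,d=z['p'],z['d']; C=cam(n); P=cloud(C,d)
    X,Y,Z=P[:,:,0],P[:,:,1],P[:,:,2]
    reg=(X>480)&(X<1000)&(Y>40)&(Y<420)
    roof=reg&(abs(Z-152)<5)&(X>640)
    m=cv2.morphologyEx(roof.astype(np.uint8),cv2.MORPH_OPEN,np.ones((3,3)))
    q=P[m>0][:,:2].astype(np.float32)
    print(n,'roof',cv2.minAreaRect(q), cv2.boxPoints(cv2.minAreaRect(q)).round(0).tolist())
    h=reg&(abs(Z-120)<9)&(X<690)
    k,l,st,c=cv2.connectedComponentsWithStats(h.astype(np.uint8))
    for i in range(1,k):
        if st[i,4]>8:
            q=P[l==i]; print('h',c[i].round(),st[i,4],q.min(0).round(),q.max(0).round(),np.median(q,0).round(1),p[l==i].mean(0).round(), cv2.minAreaRect(q[:,:2].astype(np.float32)))
    t=reg&(abs(Z-141)<4)
    q=P[t]; print('panel top',len(q),q.min(0).round(),q.max(0).round(), cv2.minAreaRect(q[:,:2].astype(np.float32)))
E
python3 m2.py
python3 - <<'E'
import cv2
a=cv2.imread('pics/scene0.png')[140:310,310:510]; b=cv2.imread('pics/side0.png')[80:250,220:420]
import numpy as np
cv2.imwrite('pics/z0.png',cv2.resize(np.hstack([a,b]),None,fx=2,fy=2))
E
```

```text
scene roof ((799.4656982421875, 224.07257080078125), (256.01702880859375, 293.7624206542969), 4.107500076293945) [[661.0, 361.0], [682.0, 68.0], [938.0, 87.0], [917.0, 380.0]]
h [400. 121.] 58 [482. 400. 111.] [514. 420. 128.] [498.5 412.6 120. ] [204. 196. 184.] ((497.3598327636719, 412.6845703125), (34.42110824584961, 9.049908638000488), 32.897377014160156)
h [376. 181.] 318 [639.  71. 111.] [662. 354. 129.] [652.8 194.2 120. ] [98. 94. 94.] ((650.5778198242188, 212.83078002929688), (14.498817443847656, 282.9680480957031), 1.939995527267456)
h [367. 167.] 222 [588. 143. 113.] [631. 272. 127.] [598.9 204.2 120.2] [187. 181. 180.] ((608.0120849609375, 208.04736328125), (37.189083099365234, 129.21250915527344), 4.372127056121826)
h [345. 208.] 10 [683.  71. 112.] [689.  72. 128.] [686.3  71.6 121.3] [150. 138. 133.] ((686.0111694335938, 71.67855834960938), (1.055068016052246, 6.976764678955078), 87.00247955322266)
panel top 735 [481.  71. 137.] [937. 420. 145.] ((709.3265380859375, 252.5311279296875), (432.081787109375, 363.520263671875), 4.080939292907715)
side roof ((803.02142333984
[... 346 characters left out ...]
.] 34 [666. 342. 111.] [686. 357. 129.] [674.7 348.9 118.4] [174. 162. 150.] ((675.1361083984375, 351.1986999511719), (20.400279998779297, 14.02011775970459), 11.199649810791016)
h [268. 149.] 393 [589.  70. 111.] [664. 354. 129.] [634.1 187.8 122.1] [133. 133. 129.] ((620.2112426757812, 208.60269165039062), (56.99546813964844, 285.466796875), 6.662075519561768)
h [302. 166.] 17 [685.  68. 111.] [689.  84. 128.] [687.2  76.5 117.5] [149. 141. 131.] ((686.9636840820312, 75.86088562011719), (3.076124668121338, 16.71245002746582), 3.5945236682891846)
panel top 581 [482.  69. 137.] [942. 420. 145.] ((668.48974609375, 205.4808349609375), (217.2149200439453, 553.8693237304688), 45.907814025878906)
```

View pics/z0.png

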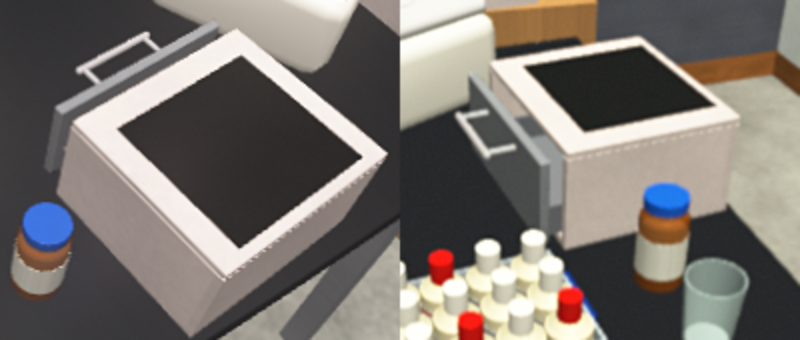

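{"method": "drive_tool", "body": {"moves": [[-1,[40,20,40],[0,0,7]],[-1,[70,55,70],[0,0,14]],[-1,[100,90,100],[0,0,21]],[-1,[130,125,120],[0,0,28]],[-1,[160,165,120],[0,0,35]],[-1,[190,205,120],[0,0,42]],[-1,[215,240,120],[0,0,49]],[-1,[240,275,120],[0,0,56]],[-1,[265,310,120],[0,0,63]],[-1,[290,350,120],[0,0,70]],[-1,[320,400,120],[0,0,75]],[-1,[350,440,120],[0,0,75]],[-1,[350,480,120],[0,0,75]],[-1,[350,497,120],[0,0,75]],[-1,[350,497,120],[0,0,75]],[-1,[350,497,120],[0,0,75]],[-1,[350,497,120],[0,0,75]]]}}

```text
time: 1.57
ee_pos: [522.0, -122.2, 351.5]
tcp_rot: [-3.138, -0.001, 0.015]
contact_force: [0.5, 0.6, 1.0]
width: 1.001
```

```bash
python3 - <<'E'
from h import *
s=get_state(); print(s['ee_pos'],s['tcp_rot'],s['joint_positions'].round(2))
shot('wrist','w1')
E
```

```text
[ 521.96266368 -122.23981357  351.51198964] [-3.13790707e+00 -1.48798893e-03  1.50745064e-02] [ 0.6   0.15 -0.51  1.62  0.07  1.4   0.1 ]
```

View pics/w1.png

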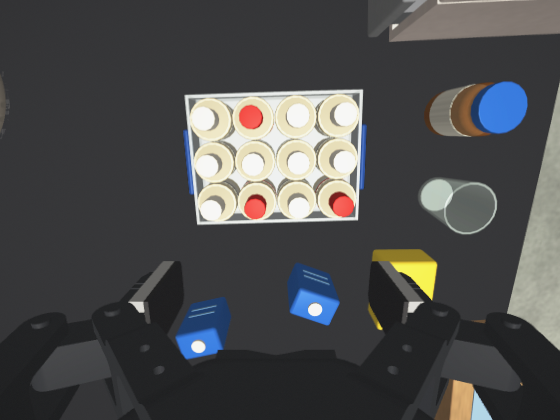

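```bash
cat > caps.py <<'E'
from h import *
def comps(m,lo):
    k,l,st,c=cv2.connectedComponentsWithStats(m.astype(np.uint8)); return [(c[i],st[i,4],l==i) for i in range(1,k) if st[i,4]>lo]
def run(tag,s):
    z=np.load('/tmp/%s.npz'%tag); p,d=z['p'],z['d']; C=cam('wrist',s); P=cloud(C,d)
    hsv=cv2.cvtColor(p,cv2.COLOR_RGB2HSV); H,S,V=[hsv[:,:,i].astype(int) for i in range(3)]
    red=((H<6)|(H>174))&(S>180)&(V>100)
    print('bench',np.median(P[(V<50)&(abs(P[:,:,2])<15)][:,2]))
    for nm,m in [('red',red&(abs(P[:,:,2]-112)<5)),('white',(S<25)&(V>170)&(abs(P[:,:,2]-112)<5))]:
        for c,a,mm in comps(m,60):
            cc=cv2.minEnclosingCircle(np.argwhere(mm)[:,::-1].astype(np.float32))
            print(nm,np.round(c),a,'c112',on_z(C,[c],112)[0].round(1)[:2],'med',np.median(P[mm],0).round(1))
    blue=(H>100)&(H<125)&(S>150)&(V>60)
    for c,a,mm in comps(cv2.morphologyEx(blue.astype(np.uint8),cv2.MORPH_CLOSE,np.ones((9,9))),300):
        q=P[mm]; t=q[abs(q[:,2]-96)<5]
        if len(t)>30: print('pack top',np.round(c),len(t),cv2.minAreaRect(t[:,:2].astype(np.float32)),np.median(t[:,2]))
E
python3 -c "
from caps import *
run('w1',get_state())"
```

```text
bench 1.0608136105852282
white [298. 115.] 418 c112 [545.1 -44.8] med [545.3 -44.9 111.7]
white [345. 114.] 428 c112 [601.2 -42.9] med [601.2 -43.2 111.9]
white [203. 118.] 429 c112 [433.4 -49.4] med [433.4 -49.2 111.7]
white [344. 161.] 374 c112 [603.2 -98.3] med [603.2 -98.  111.9]
white [298. 163.] 374 c112 [ 547.3 -100.5] med [ 547.2 -100.8  111.8]
white [207. 165.] 372 c112 [ 435.6 -104.8] med [ 435.7 -104.4  111.7]
white [252. 164.] 370 c112 [ 491.5 -102.6] med [ 491.2 -102.7  111.8]
white [299. 207.] 331 c112 [ 549.5 -156.3] med [ 549.8 -156.3  112. ]
white [210. 210.] 332 c112 [ 437.8 -160.6] med [ 437.8 -160.8  111.9]
pack top [312. 293.] 1081 ((577.3223266601562, -308.0119323730469), (44.85483932495117, 63.943294525146484), 69.39806365966797) 96.34451927769805
pack top [204. 327.] 923 ((407.1890563964844, -372.4968566894531), (63.045616149902344, 44.843875885009766), 14.218199729919434) 96.41578399367745
```

Twelve caps are seen. Reds are at pixels (251,117), (255,207) and (343,206), packs at (204,327) and (312,293). Next, above the handle.

{"method": "drive_tool", "body": {"moves": [[-1,[15,40,0],[0,0,1]],[-1,[25,80,0],[0,0,2]],[-1,[35,120,0],[0,0,3]],[-1,[45,160,-10],[0,0,3]],[-1,[55,200,-20],[0,0,3]],[-1,[65,240,-30],[0,0,3]],[-1,[70,270,-40],[0,0,3]],[-1,[70,290,-50],[0,0,3]],[-1,[70,290,-50],[0,0,3]],[-1,[70,290,-50],[0,0,3]],[-1,[70,290,-50],[0,0,3]]]}}

```text
time: 2.53
ee_pos: [590.8, 156.9, 301.2]
tcp_rot: [3.14, -0.0, 0.052]
contact_force: [0.4, -0.5, 0.1]
width: 0.998
```

```bash
python3 - <<'E'
from h import *
s=get_state(); print(s['ee_pos'],s['tcp_rot'],s['joint_positions'].round(2))
p,d,C,P=shot('wrist','w2')
X,Y,Z=P[:,:,0],P[:,:,1],P[:,:,2]
for nm,m in [('bar',(abs(Z-121)<6)&(X<632)&(X>560)),('panel',(abs(Z-141)<4)&(X>600)&(X<680)),('roof',(abs(Z-152)<4)&(X>640)&(X<720))]:
    k,l,st,c=cv2.connectedComponentsWithStats(m.astype(np.uint8))
    i=1+st[1:,4].argmax(); q=P[l==i]
    print(nm,c[i].round(),st[i],q.min(0).round(1),q.max(0).round(1),cv2.minAreaRect(q[:,:2].astype(np.float32)),np.median(q[:,2]))
E
```

```text
[590.84302554 156.94298338 301.19391976] [ 3.13966732e+00 -2.42523389e-05  5.22715281e-02] [ 0.18  0.34 -0.67  1.52  0.22  1.35 -0.46]
bar [291. 127.] [ 275    0   53  205 2096] [583.5 144.3 115.3] [632.  339.9 127. ] ((609.2562255859375, 241.85501098632812), (47.940650939941406, 193.42005920410156), 3.8333470821380615) 122.3221412302787
panel [334. 133.] [ 323    0   23  277 4359] [626.7  72.4 137. ] [659.8 332.  143.8] ((643.44921875, 202.11911010742188), (15.61794376373291, 259.9745178222656), 4.009729862213135) 141.0182966467661
roof [396. 122.] [  359     0    85   284 15016] [662.3  71.7 148. ] [720.  333.2 156. ] ((695.92333984375, 202.16165161132812), (57.57744216918945, 260.1844177246094), 2.1522955894470215) 152.5273974475972
```

View pics/w2.png

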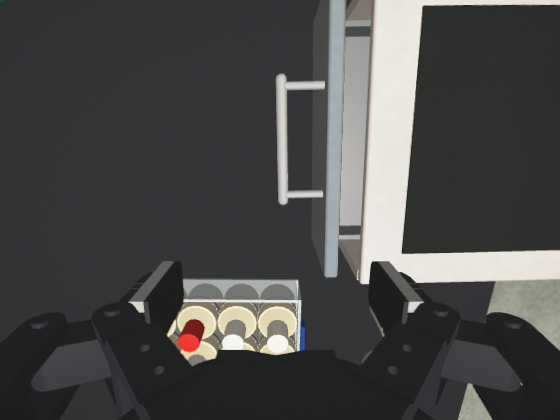

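```bash
python3 - <<'E'
from h import *
s=get_state(); print(s['ee_pos'])
C=cam('wrist',s)
print(on_z(C,[[282,78],[284,201],[283,140],[280,140],[287,140]],121).round(1))
d=np.load('/tmp/w2.npz')['d']; P=cloud(C,d); print(P[100:190:15,278:290:2].round(0)[:,:,[0,2]].tolist())
print(P[140,330:345].round(0).tolist())
E
```

```text
[591.04264706 156.68443588 301.5735672 ]
[[590.6 269.2 121. ]
 [599.5 147.8 121. ]
 [594.9 210.9 121. ]
 [591.8 210.8 121. ]
 [598.9 211.1 121. ]]
[[[588.0, 124.0], [590.0, 123.0], [592.0, 124.0], [594.0, 123.0], [596.0, 121.0], [602.0, 0.0]], [[589.0, 122.0], [590.0, 124.0], [592.0, 125.0], [594.0, 124.0], [596.0, 123.0], [603.0, 1.0]], [[589.0, 123.0], [591.0, 123.0], [593.0, 124.0], [595.0, 124.0], [597.0, 121.0], [604.0, 1.0]], [[590.0, 122.0], [592.0, 124.0], [594.0, 123.0], [596.0, 124.0], [598.0, 121.0], [605.0, 1.0]], [[591.0, 123.0], [593.0, 123.0], [595.0, 124.0], [597.0, 123.0], [599.0, 123.0], [607.0, 2.0]], [[592.0, 122.0], [594.0, 122.0], [596.0, 124.0], [598.0, 125.0], [600.0, 122.0], [608.0, 1.0]]]
[[639.0, 214.0, 143.0], [640.0, 214.0, 139.0], [641.0, 214.0, 142.0], [641.0, 214.0, 143.0], [643.0, 214.0, 141.0], [643.0, 214.0, 142.0], [645.0, 214.0, 141.0], [645.0, 214.0, 142.0], [646.0, 214.0, 141.0], [647.0, 214.0, 142.0], [648.0, 214.0, 141.0], [649.0, 214.0, 142.0], [676.0, 212.0, 22.0], [677.0, 212.0, 22.0], [678.0, 212.0, 23.0]]
```

{"method": "drive_tool", "body": {"moves": [[0.2,[4,35,-20],[0,0,1]],[0.2,[4,52,-55],[0,0,1]],[0.2,[4,52,-90],[0,0,1]],[0.2,[4,52,-115],[0,0,1]],[0.2,[4,52,-115],[0,0,1]],[0.2,[4,52,-115],[0,0,1]],[0.2,[4,52,-115],[0,0,1]]]}}

```text
time: 3.17
ee_pos: [595.9, 210.8, 188.6]
tcp_rot: [-3.141, -0.004, 0.07]
contact_force: [1.0, -0.5, 1.0]
width: 0.397
```

{"method": "drive_tool", "body": {"moves": [[0.2,[-1,0,-30],[0,0,0]],[0.2,[-1,0,-60],[0,0,0]],[0.2,[-1,0,-86],[0,0,0]],[0.2,[-1,0,-86],[0,0,0]],[0.2,[-1,0,-86],[0,0,0]],[1,[-1,0,-86],[0,0,0]],[1,[-1,0,-86],[0,0,0]],[1,[-1,0,-86],[0,0,0]],[1,[-1,0,-86],[0,0,0]]]}}

```text
time: 3.92
ee_pos: [595.2, 212.5, 103.7]
tcp_rot: [-3.14, -0.005, 0.073]
contact_force: [-0.8, -0.1, 7.2]
width: 0.101
```

{"method": "drive_tool", "body": {"moves": [[1,[0,0,0],[0,0,0]],[1,[-10,-1,0],[0,0,0]],[1,[-20,-1,0],[0,0,0]],[1,[-30,-2,0],[0,0,0]],[1,[-40,-3,0],[0,0,0]],[1,[-50,-4,0],[0,0,0]],[1,[-60,-4,0],[0,0,0]],[1,[-70,-5,0],[0,0,0]],[1,[-80,-6,0],[0,0,0]],[1,[-90,-6,0],[0,0,0]],[1,[-100,-7,0],[0,0,0]],[1,[-110,-8,0],[0,0,0]],[1,[-120,-9,0],[0,0,0]],[1,[-130,-9,0],[0,0,0]],[1,[-140,-10,0],[0,0,0]],[1,[-150,-11,0],[0,0,0]],[1,[-150,-11,0],[0,0,0]]]}}

```text
time: 5.33
ee_pos: [443.8, 201.3, 103.5]
tcp_rot: [3.141, -0.005, 0.074]
contact_force: [-1.3, -2.2, 13.9]
width: 0.103
```

{"method": "drive_tool", "body": {"moves": [[1,[-4,0,0],[0,0,0]],[1,[-7,0,0],[0,0,0]],[1,[-10,-1,0],[0,0,0]],[1,[-10,-1,0],[0,0,0]]]}}

```text
time: 5.67
ee_pos: [435.5, 200.7, 103.5]
tcp_rot: [-3.141, -0.007, 0.073]
contact_force: [0.0, -1.7, 13.2]
width: 0.101
```

{"method": "drive_tool", "body": {"moves": [[1,[-2,0,0],[0,0,0]],[1,[-4,0,0],[0,0,0]],[1,[-6,0,0],[0,0,0]],[1,[-6,0,0],[0,0,0]]]}}

```text
time: 6.0
ee_pos: [429.9, 200.3, 103.5]
tcp_rot: [-3.142, -0.007, 0.073]
contact_force: [0.6, -2.6, 13.6]
width: 0.101
```

{"method": "drive_tool", "body": {"moves": [[1,[-2,0,0],[0,0,0]],[1,[-4,0,0],[0,0,0]],[1,[-4,0,0],[0,0,0]]]}}

```text
time: 6.25
ee_pos: [425.9, 200.0, 103.5]
tcp_rot: [3.141, -0.007, 0.073]
contact_force: [0.9, -2.7, 14.3]
width: 0.103
```

{"method": "drive_tool", "body": {"moves": [[1,[-2,0,0],[0,0,0]],[1,[-3,0,0],[0,0,0]],[1,[-3,0,0],[0,0,0]]]}}

```text
time: 6.5
ee_pos: [425.5, 200.0, 103.6]
tcp_rot: [-3.141, -0.012, 0.072]
contact_force: [7.6, -2.7, 8.0]
width: 0.1
```

{"method": "drive_tool", "body": {"moves": [[1,[-2,0,0],[0,0,0]],[1,[-3,0,0],[0,0,0]],[1,[-3,0,0],[0,0,0]]]}}

```text
time: 6.75
ee_pos: [425.5, 200.1, 103.6]
tcp_rot: [-3.139, -0.018, 0.072]
contact_force: [15.1, -1.6, -0.7]
width: 0.099
```

{"method": "drive_tool", "body": {"moves": [[1,[3,0,0],[0,0,0]],[1,[5,0,0],[0,0,0]],[1,[5,0,0],[0,0,0]],[0.2,[5,0,0],[0,0,0]],[0.2,[5,0,0],[0,0,0]],[0.2,[5,0,0],[0,0,0]],[0.2,[5,0,20],[0,0,0]],[0.2,[5,0,60],[0,0,0]],[0.2,[5,0,100],[0,0,0]],[-0.4,[20,-20,140],[0,0,0]],[-0.4,[35,-50,180],[0,0,0]],[-0.4,[50,-70,220],[0,0,0]],[-0.4,[65,-70,220],[0,0,0]],[-0.4,[65,-70,220],[0,0,0]],[-0.4,[65,-70,220],[0,0,0]]]}}

```text
time: 8.0
ee_pos: [482.7, 129.2, 320.6]
tcp_rot: [-3.141, -0.001, 0.071]
contact_force: [-0.8, 1.1, -0.7]
width: 0.703
```

```bash
python3 - <<'E'
from h import *
s=get_state(); print(s['ee_pos'],s['tcp_rot'],s['joint_positions'].round(2))
p,d,C,P=shot('scene','s3')
X,Y,Z=P[:,:,0],P[:,:,1],P[:,:,2]
w=shot('wrist','w3')
E
```

```text
[482.65488415 129.23191014 320.64170535] [-3.14078998e+00 -6.01490986e-04  7.10097473e-02] [ 0.29  0.1  -0.69  1.74  0.06  1.32 -0.34]
```

View pics/s3.png

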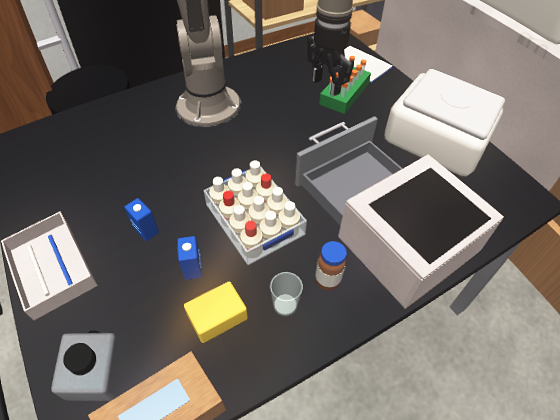

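View pics/w3.png

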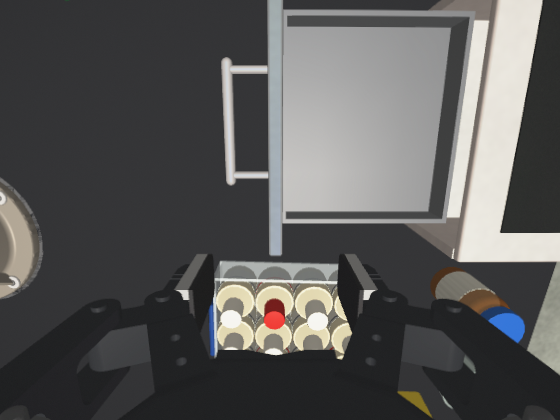

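The drawer is open: its front is at column 275 in the wrist view, the inner floor spans roughly (290,15)–(450,212), and the roof edge is at column ~480.

```bash
python3 - <<'E'
from h import *
s=get_state(); C=cam('wrist',s); P=cloud(C,np.load('/tmp/w3.npz')['d'])
X,Y,Z=P[:,:,0],P[:,:,1],P[:,:,2]
print(P[120,265:560:6].round(0).tolist())
for nm,m in [('floor',(abs(Z-22)<4)&(X>450)&(Y>60)&(X<720)),('rim',(abs(Z-62)<3)&(X>480)&(Y>60)),('panel',(abs(Z-141)<4)&(Y>60)&(X<520))]:
    k,l,st,c=cv2.connectedComponentsWithStats(m.astype(np.uint8)); i=1+st[1:,4].argmax(); q=P[l==i]
    r=cv2.minAreaRect(q[:,:2].astype(np.float32)); print(nm,r,cv2.boxPoints(r).round(0).tolist())
print('bar',on_z(C,[[229,62],[233,182]],121))
E
```

```text
[[458.0, 206.0, -1.0], [469.0, 203.0, 139.0], [475.0, 204.0, 140.0], [482.0, 206.0, 63.0], [491.0, 208.0, 22.0], [499.0, 209.0, 22.0], [508.0, 209.0, 21.0], [516.0, 210.0, 22.0], [524.0, 211.0, 21.0], [532.0, 211.0, 22.0], [540.0, 212.0, 21.0], [548.0, 212.0, 23.0], [556.0, 213.0, 22.0], [564.0, 214.0, 22.0], [572.0, 214.0, 22.0], [581.0, 215.0, 21.0], [589.0, 216.0, 22.0], [597.0, 216.0, 23.0], [605.0, 217.0, 23.0], [613.0, 217.0, 22.0], [621.0, 218.0, 22.0], [630.0, 219.0, 22.0], [638.0, 219.0, 22.0], [646.0, 220.0, 21.0], [654.0, 221.0, 23.0], [662.0, 221.0, 23.0], [671.0, 222.0, 21.0], [678.0, 222.0, 22.0], [686.0, 223.0, 24.0], [695.0, 224.0, 22.0], [696.0, 224.0, 36.0], [696.0, 223.0, 50.0], [697.0, 223.0, 63.0], [734.0, 227.0, 12.0], [742.0, 228.0, 13.0], [669.0, 219.0, 145.0], [672.0, 219.0, 150.0], [676.0, 219.0, 153.0], [682.0, 220.0, 152.0], [688.0, 220.0, 152.0], [694.0, 220.0, 153.0], [700.0, 221.0, 153.0], [705.0, 221.0, 153.0], [710.0, 222.0, 154.0], [716.0, 222.0, 154.0], [721.0, 223.0, 155.0], [728.0, 223.0, 154.0], [736.0, 224.0, 152.0], [740.0, 224.0, 153.0], [746.0, 225.0, 154.0]]
floor ((592.9096069335938, 209.56167602539062), (210.9594268798828, 243.15933227539062), 4.216223239898682) [[479.0, 323.0], [497.0, 81.0], [707.0, 96.0], [689.0, 339.0]]
rim ((592.29248046875, 209.89373779296875), (221.47915649414062, 254.26528930664062), 4.2221455574035645) [[472.0, 329.0], [491.0, 75.0], [712.0, 91.0], [693.0, 345.0]]
panel ((474.1320495605469, 184.76400756835938), (15.00255012512207, 250.237548828125), 4.226710319519043) [[457.0, 309.0], [476.0, 59.0], [491.0, 61.0], [472.0, 310.0]]
bar [[422.62949965 256.88258363 121.        ]
 [431.35307531 135.27728901 121.        ]]
```

{"method": "drive_tool", "body": {"moves": [[-0.4,[0,-20,0],[0,0,-7]],[-0.4,[0,-50,0],[0,0,-14]],[-0.4,[0,-85,0],[0,0,-21]],[-0.4,[7,-120,-20],[0,0,-28]],[-0.4,[7,-150,-60],[0,0,-35]],[-0.4,[7,-177,-100],[0,0,-42]],[-0.4,[7,-177,-140],[0,0,-47]],[-0.4,[7,-177,-170],[0,0,-47]],[-0.4,[7,-177,-170],[0,0,-47]],[-0.4,[7,-177,-170],[0,0,-47]]]}}

```text
time: 8.93
ee_pos: [486.3, -46.0, 148.3]
tcp_rot: [3.138, 0.006, -0.745]
contact_force: [0.1, 0.5, 0.4]
width: 0.699
```

```bash
python3 - <<'E'
from h import *
s=get_state(); print(s['ee_pos'],s['tcp_rot'],s['joint_positions'].round(2))
p,d,C,P=shot('wrist','w4')
hsv=cv2.cvtColor(p,cv2.COLOR_RGB2HSV); H,S,V=[hsv[:,:,i].astype(int) for i in range(3)]
red=((H<6)|(H>174))&(S>150)&(V>60)&(abs(P[:,:,2]-112)<4)
k,l,st,c=cv2.connectedComponentsWithStats(red.astype(np.uint8))
for i in range(1,k):
    if st[i,4]>60: print(c[i].round(),st[i,4],on_z(C,[c[i]],112).round(1), np.median(P[l==i],0).round(1))
E
```

```text
[486.3036376  -45.96026969 148.31414713] [ 3.13804713  0.00595255 -0.7448536 ] [ 0.43  0.23 -0.48  1.99  0.13  0.96 -0.86]
[276. 228.] 1522 [[490.8 -41.2 112. ]] [490.8 -41.1 112. ]
[532. 227.] 1659 [[ 605.8 -146.9  112. ]] [ 605.8 -146.6  112.2]
```

View pics/w4.png

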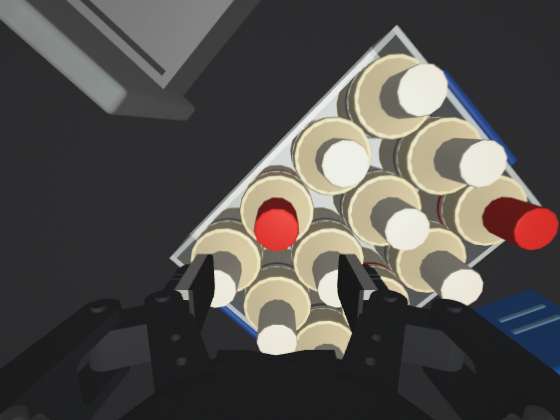

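```bash
cat > red.py <<'E'
from h import *
def red(name,tag,zc=112):
    s=get_state(); print(s['time'],s['ee_pos'].round(1),s['tcp_rot'].round(4))
    p,d,C,P=shot(name,tag)
    hsv=cv2.cvtColor(p,cv2.COLOR_RGB2HSV); H,S,V=[hsv[:,:,i].astype(int) for i in range(3)]
    red=((H<6)|(H>174))&(S>150)&(V>60)&(abs(P[:,:,2]-zc)<4)
    k,l,st,c=cv2.connectedComponentsWithStats(red.astype(np.uint8))
    for i in range(1,k):
        if st[i,4]>60: print(c[i].round(),st[i,4],on_z(C,[c[i]],zc).round(1))
    return p,d,C,P
E
python3 -c "
from red import *
red('wrist','w5')
print(get_state()['ee_pos'])"
```

```text
8.9833 [488.9 -45.9 150.8] [-3.1415e+00  1.0000e-03 -7.4470e-01]
[273. 230.] 1484 [[490.9 -41.1 112. ]]
[525. 229.] 1586 [[ 606.  -147.1  112. ]]
[490.40646235 -45.96932547 152.19274843]
```

{"method": "drive_tool", "body": {"moves": [[-0.4,[0,0,0],[0,0,0]],[-0.4,[0,0,0],[0,0,0]],[-0.4,[0,0,0],[0,0,0]]]}}

```text
time: 9.28
ee_pos: [490.4, -47.1, 152.2]
tcp_rot: [-3.14, -0.003, -0.747]
contact_force: [0.0, 0.0, 0.8]
width: 0.702
```

```bash
python3 -c "
from red import *
red('wrist','w6')
print(get_state()['ee_pos'])
red('scene','s6')"
```

```text
9.2833 [490.4 -47.1 152.2] [-3.1397e+00 -3.1000e-03 -7.4680e-01]
[519. 228.] 1531 [[ 605.9 -147.2  112. ]]
[269. 230.] 1462 [[490.7 -41.2 112. ]]
[490.08669581 -47.19131956 151.78101402]
9.3333 [490.1 -47.2 151.8] [-3.1402e+00 -2.4000e-03 -7.4700e-01]
[228. 195.] 71 [[ 498.8 -154.2  112. ]]
[250. 225.] 82 [[ 610.6 -149.7  112. ]]
```

{"method": "drive_tool", "body": {"moves": [[-0.4,[1,6,0],[0,0,0]],[-0.4,[1,6,-10],[0,0,0]],[-0.4,[1,6,-30],[0,0,0]],[-0.4,[1,6,-50],[0,0,0]],[-0.4,[1,6,-65],[0,0,0]],[-0.4,[1,6,-71],[0,0,0]],[-0.4,[1,6,-71],[0,0,0]],[-0.4,[1,6,-71],[0,0,0]],[-0.4,[1,6,-71],[0,0,0]]]}}

```text
time: 10.13
ee_pos: [491.0, -41.2, 80.1]
tcp_rot: [-3.141, -0.001, -0.747]
contact_force: [1.1, 0.1, 0.5]
width: 0.7
```

```bash
python3 -c "
from red import *
red('wrist','w7')"
```

```text
10.1333 [491.  -41.2  80.1] [-3.1405e+00 -1.3000e-03 -7.4730e-01]
[275. 296.] 3399 [[490.9 -40.7 112. ]]
```

View pics/w7.png

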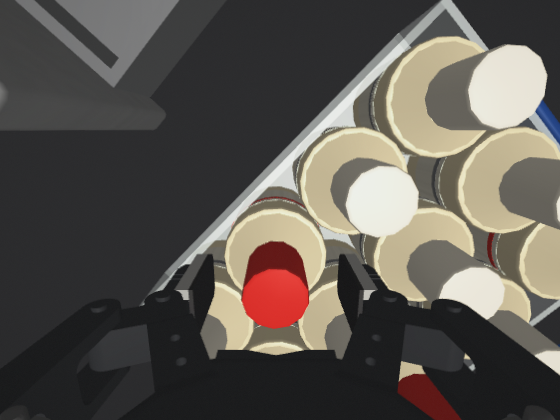

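The red cap at (275,296) is centred between the pads. Close and lift.

{"method": "drive_tool", "body": {"moves": [[1,[0,0,0],[0,0,0]],[1,[0,0,0],[0,0,0]],[1,[0,0,0],[0,0,0]],[1,[0,0,0],[0,0,0]],[1,[0,0,0],[0,0,0]],[1,[0,0,0],[0,0,0]],[1,[0,0,10],[0,0,0]],[1,[0,0,25],[0,0,0]],[1,[0,0,45],[0,0,0]],[1,[0,0,70],[0,0,0]],[1,[0,0,100],[0,0,0]],[1,[0,0,130],[0,0,0]],[1,[0,0,160],[0,0,0]],[1,[0,0,180],[0,0,0]],[1,[0,0,180],[0,0,0]]]}}

```text
time: 11.43
ee_pos: [492.7, -41.2, 264.2]
tcp_rot: [-3.137, -0.007, -0.747]
contact_force: [0.7, 0.8, -1.1]
width: 0.309
```

{"method": "drive_tool", "body": {"moves": [[1,[6,14,0],[0,0,0]],[1,[16,40,0],[0,0,0]],[1,[28,72,0],[0,0,0]],[1,[41,104,0],[0,0,0]],[1,[54,136,0],[0,0,0]],[1,[67,168,0],[0,0,0]],[1,[80,200,0],[0,0,0]],[1,[93,232,0],[0,0,0]],[1,[106,264,0],[0,0,0]],[1,[117,294,0],[0,0,0]],[1,[125,318,0],[0,0,0]],[1,[131,333,0],[0,0,0]],[1,[131,333,0],[0,0,0]],[1,[131,333,0],[0,0,0]],[1,[131,333,0],[0,0,0]],[1,[131,333,0],[0,0,0]]]}}

```text
time: 12.77
ee_pos: [621.2, 289.6, 258.8]
tcp_rot: [3.14, -0.001, -0.749]
contact_force: [-0.1, 0.8, -1.9]
width: 0.311
```

```bash
python3 -c "
from red import *
red('wrist','w8',280)
shot('side','d8')"
```

```text
12.7667 [621.2 289.6 258.8] [ 3.1397e+00 -8.0000e-04 -7.4940e-01]
[276. 261.] 431 [[628.3 297.4 280. ]]
```

View pics/w8.png

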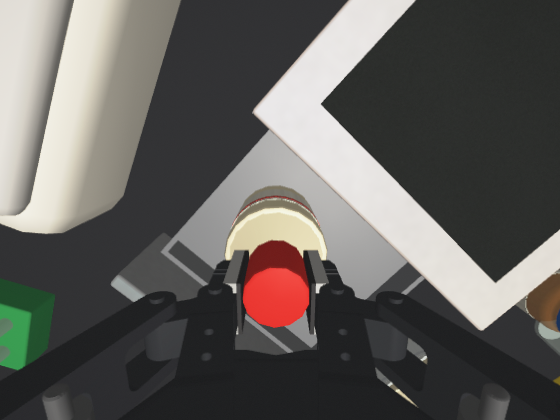

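View pics/d8.png

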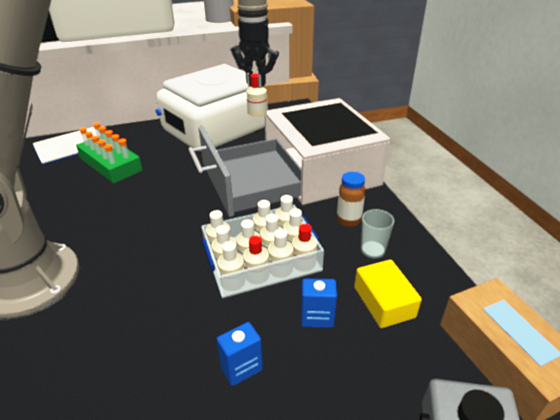

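{"method": "drive_tool", "body": {"moves": [[1,[0,1,-20],[0,0,0]],[1,[0,1,-50],[0,0,0]],[1,[0,1,-80],[0,0,0]],[1,[0,1,-110],[0,0,0]],[1,[0,1,-135],[0,0,0]],[1,[0,1,-148],[0,0,0]],[1,[0,1,-154],[0,0,0]],[1,[0,1,-158],[0,0,0]],[1,[0,1,-158],[0,0,0]],[1,[0,1,-158],[0,0,0]]]}}

```text
time: 13.7
ee_pos: [622.1, 293.2, 103.1]
tcp_rot: [-3.139, -0.001, -0.748]
contact_force: [0.4, 1.4, -1.1]
width: 0.311
```

{"method": "drive_tool", "body": {"moves": [[1,[0,0,-2],[0,0,0]],[1,[0,0,-3],[0,0,0]],[1,[0,0,-3],[0,0,0]],[1,[0,0,-3],[0,0,0]]]}}

```text
time: 14.03
ee_pos: [621.3, 292.7, 98.7]
tcp_rot: [-3.141, -0.0, -0.747]
contact_force: [-0.0, -0.5, -1.9]
width: 0.308
```

{"method": "drive_tool", "body": {"moves": [[1,[0,0,-1],[0,0,0]],[1,[0,0,-2],[0,0,0]],[1,[0,0,-2],[0,0,0]],[1,[0,0,-2],[0,0,0]]]}}

```text
time: 14.37
ee_pos: [622.1, 292.9, 98.2]
tcp_rot: [-3.14, -0.001, -0.748]
contact_force: [-1.0, -1.7, 6.0]
width: 0.311
```

{"method": "drive_tool", "body": {"moves": [[0.1,[0,0,0],[0,0,0]],[0.1,[0,0,0],[0,0,0]],[0.1,[0,0,0],[0,0,0]],[0.1,[0,0,10],[0,0,0]],[0.1,[0,0,30],[0,0,0]],[0.1,[0,0,60],[0,0,0]],[0.1,[0,0,100],[0,0,0]],[0.1,[0,-10,135],[0,0,0]],[0.1,[-8,-40,160],[0,0,0]],[-0.4,[-18,-75,160],[0,0,0]],[-0.4,[-28,-110,160],[0,0,0]],[-0.4,[-38,-145,160],[0,0,0]],[-0.4,[-48,-180,160],[0,0,0]],[-0.4,[-58,-215,160],[0,0,0]],[-0.4,[-68,-250,160],[0,0,0]],[-0.4,[-78,-285,160],[0,0,0]],[-0.4,[-88,-320,160],[0,0,0]],[-0.4,[-98,-350,150],[0,0,0]],[-0.4,[-108,-380,130],[0,0,0]],[-0.4,[-117,-410,110],[0,0,0]]]}}

```text
time: 16.03
ee_pos: [504.2, -118.9, 207.4]
tcp_rot: [-3.14, -0.003, -0.747]
contact_force: [0.7, 0.1, -0.2]
width: 0.7
```

{"method": "drive_tool", "body": {"moves": [[-0.4,[-5,-15,-20],[0,0,0]],[-0.4,[-10,-36,-50],[0,0,0]],[-0.4,[-10,-36,-60],[0,0,0]],[-0.4,[-10,-36,-60],[0,0,0]],[-0.4,[-10,-36,-60],[0,0,0]],[-0.4,[-10,-36,-60],[0,0,0]],[-0.4,[-10,-36,-60],[0,0,0]]]}}

```text
time: 16.62
ee_pos: [495.9, -152.1, 148.1]
tcp_rot: [-3.14, -0.003, -0.745]
contact_force: [0.4, -0.5, -0.0]
width: 0.702
```

```bash
python3 -c "
from red import *
red('wrist','w9')
red('scene','s9',130)"
```

```text
16.6167 [ 495.9 -152.1  148.1] [-3.1397e+00 -2.8000e-03 -7.4500e-01]
[418. 105.] 2088 [[ 606.  -148.2  112. ]]
[276. 240.] 1490 [[ 495.8 -152.9  112. ]]
16.6667 [ 495.7 -152.4  147.9] [-3.140e+00 -2.700e-03 -7.453e-01]
[397. 159.] 61 [[624.6 289.3 130. ]]
```

View pics/s9.png

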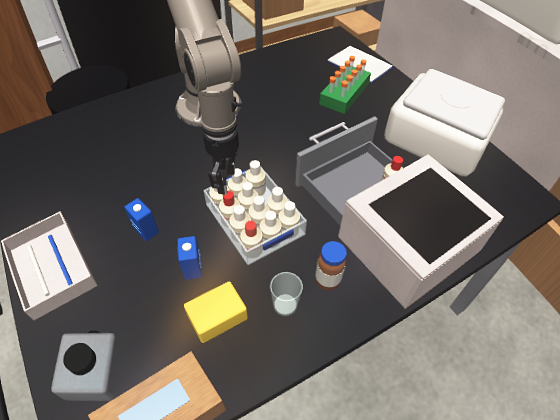

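Bottle 1 stands upright at (397,163). Now the second one.

{"method": "drive_tool", "body": {"moves": [[-0.4,[0,-1,-15],[0,0,0]],[-0.4,[0,-1,-35],[0,0,0]],[-0.4,[0,-1,-55],[0,0,0]],[-0.4,[0,-1,-68],[0,0,0]],[-0.4,[0,-1,-68],[0,0,0]],[-0.4,[0,-1,-68],[0,0,0]],[-0.4,[0,-1,-68],[0,0,0]],[1,[0,-1,-68],[0,0,0]],[1,[0,-1,-68],[0,0,0]],[1,[0,-1,-68],[0,0,0]],[1,[0,-1,-68],[0,0,0]],[1,[0,-1,-68],[0,0,0]],[1,[0,-1,-68],[0,0,0]]]}}

```text
time: 17.8
ee_pos: [494.8, -154.5, 79.5]
tcp_rot: [-3.141, -0.002, -0.748]
contact_force: [-1.2, 1.6, 6.3]
width: 0.312
```

{"method": "drive_tool", "body": {"moves": [[1,[0,0,10],[0,0,0]],[1,[0,0,25],[0,0,0]],[1,[0,0,45],[0,0,0]],[1,[0,0,70],[0,0,0]],[1,[0,0,100],[0,0,0]],[1,[0,0,130],[0,0,0]],[1,[0,0,160],[0,0,0]],[1,[0,0,180],[0,0,0]],[1,[5,14,180],[0,0,0]],[1,[15,40,180],[0,0,0]],[1,[27,74,180],[0,0,0]],[1,[39,108,180],[0,0,0]],[1,[51,142,180],[0,0,0]],[1,[63,176,180],[0,0,0]],[1,[75,210,180],[0,0,0]],[1,[87,244,180],[0,0,0]],[1,[99,278,180],[0,0,0]],[1,[111,308,180],[0,0,0]],[1,[121,338,180],[0,0,0]],[1,[128,356,180],[0,0,0]]]}}

```text
time: 19.47
ee_pos: [621.5, 206.0, 258.2]
tcp_rot: [-3.14, 0.002, -0.744]
contact_force: [0.0, 0.8, -2.6]
width: 0.308
```

{"method": "drive_tool", "body": {"moves": [[1,[4,9,0],[0,0,0]],[1,[4,9,0],[0,0,0]],[1,[4,9,0],[0,0,0]],[1,[4,9,0],[0,0,0]]]}}

```text
time: 19.8
ee_pos: [626.2, 207.9, 258.2]
tcp_rot: [3.14, -0.001, -0.75]
contact_force: [-0.1, -0.1, -1.9]
width: 0.312
```

{"method": "drive_tool", "body": {"moves": [[1,[0,0,-20],[0,0,0]],[1,[0,0,-50],[0,0,0]],[1,[0,0,-80],[0,0,0]],[1,[0,0,-110],[0,0,0]],[1,[0,0,-135],[0,0,0]],[1,[0,0,-148],[0,0,0]],[1,[0,0,-154],[0,0,0]],[1,[0,0,-156],[0,0,0]],[1,[0,0,-156],[0,0,0]],[1,[0,0,-156],[0,0,0]]]}}

```text
time: 20.63
ee_pos: [627.4, 211.0, 104.3]
tcp_rot: [-3.139, -0.002, -0.748]
contact_force: [0.1, -0.1, -1.8]
width: 0.308
```

{"method": "drive_tool", "body": {"moves": [[1,[0,0,-3],[0,0,0]],[1,[0,0,-5],[0,0,0]],[1,[0,0,-6],[0,0,0]],[1,[0,0,-6],[0,0,0]],[1,[0,0,-6],[0,0,0]]]}}

```text
time: 21.05
ee_pos: [626.8, 211.0, 97.5]
tcp_rot: [-3.14, -0.001, -0.747]
contact_force: [-0.3, 0.4, 5.2]
width: 0.309
```

{"method": "drive_tool", "body": {"moves": [[0.1,[0,0,0],[0,0,0]],[0.1,[0,0,0],[0,0,0]],[0.1,[0,0,0],[0,0,0]],[0.1,[0,0,10],[0,0,0]],[0.1,[0,0,30],[0,0,0]],[0.1,[0,0,60],[0,0,0]],[0.1,[0,0,100],[0,0,0]],[0.1,[0,-10,130],[0,0,0]],[0.1,[-2,-35,150],[0,0,0]],[-0.4,[-4,-70,150],[0,0,0]],[-0.4,[-6,-105,150],[0,0,0]],[-0.4,[-8,-140,150],[0,0,0]],[-0.4,[-10,-175,150],[0,0,0]],[-0.4,[-12,-210,150],[0,0,0]],[-0.4,[-14,-245,140],[0,0,0]],[-0.4,[-16,-280,120],[0,0,0]],[-0.4,[-18,-315,90],[0,0,0]],[-0.4,[-21,-345,60],[0,0,0]],[-0.4,[-21,-359,50],[0,0,0]],[-0.4,[-21,-359,50],[0,0,0]]]}}

```text
time: 22.72
ee_pos: [601.7, -154.5, 142.6]
tcp_rot: [3.135, 0.004, -0.755]
contact_force: [-0.8, -0.5, -0.6]
width: 0.704
```

{"method": "drive_tool", "body": {"moves": [[-0.4,[0,0,0],[0,0,0]],[-0.4,[0,0,0],[0,0,0]],[-0.4,[0,0,0],[0,0,0]],[-0.4,[0,0,0],[0,0,0]]]}}

```text
time: 23.05
ee_pos: [606.6, -146.0, 148.0]
tcp_rot: [-3.139, -0.002, -0.744]
contact_force: [0.2, -0.5, -0.0]
width: 0.701
```

```bash
python3 -c "
from red import *
red('wrist','w10')
red('scene','s10',130)"
```

```text
23.05 [ 606.6 -146.   148. ] [-3.1394e+00 -2.0000e-03 -7.4420e-01]
[279. 240.] 1497 [[ 607.6 -147.8  112. ]]
23.1 [ 606.3 -146.5  147.8] [-3.1399e+00 -1.8000e-03 -7.4470e-01]
[397. 159.] 63 [[625.1 289.  130. ]]
```

View pics/s10.png

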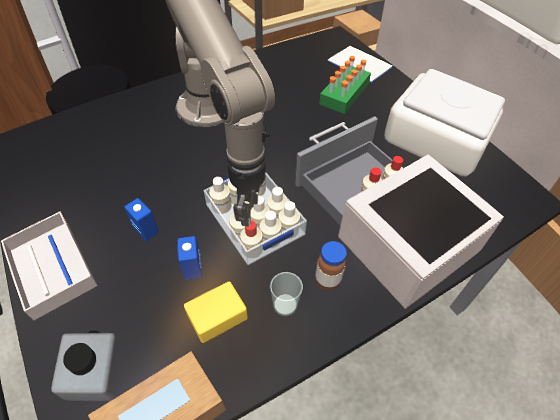

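View pics/w10.png

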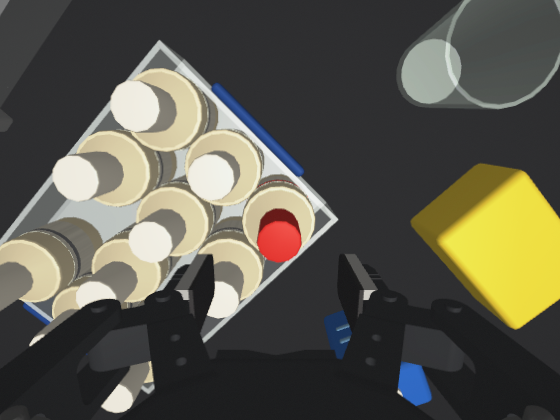

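Two bottles stand in the drawer, at (375,178) and (397,163). The last red cap is at (279,240), just under the jaws.

{"method": "drive_tool", "body": {"moves": [[-0.4,[1,0,-15],[0,0,0]],[-0.4,[1,0,-35],[0,0,0]],[-0.4,[1,0,-55],[0,0,0]],[-0.4,[1,0,-67],[0,0,0]],[-0.4,[1,0,-67],[0,0,0]],[-0.4,[1,0,-67],[0,0,0]],[-0.4,[1,0,-67],[0,0,0]],[1,[1,0,-67],[0,0,0]],[1,[1,0,-67],[0,0,0]],[1,[1,0,-67],[0,0,0]],[1,[1,0,-67],[0,0,0]],[1,[1,0,-67],[0,0,0]],[1,[1,0,-67],[0,0,0]]]}}

```text
time: 24.23
ee_pos: [607.2, -148.6, 80.6]
tcp_rot: [-3.141, -0.002, -0.748]
contact_force: [0.2, -0.7, 5.8]
width: 0.311
```

{"method": "drive_tool", "body": {"moves": [[1,[0,0,10],[0,0,0]],[1,[0,0,25],[0,0,0]],[1,[0,0,45],[0,0,0]],[1,[0,0,70],[0,0,0]],[1,[0,0,100],[0,0,0]],[1,[0,0,130],[0,0,0]],[1,[0,0,160],[0,0,0]],[1,[0,0,180],[0,0,0]],[1,[2,14,180],[0,0,0]],[1,[5,40,180],[0,0,0]],[1,[8,74,180],[0,0,0]],[1,[11,108,180],[0,0,0]],[1,[14,142,180],[0,0,0]],[1,[17,176,180],[0,0,0]],[1,[20,210,180],[0,0,0]],[1,[23,240,180],[0,0,0]],[1,[26,265,180],[0,0,0]],[1,[27,280,180],[0,0,0]],[1,[27,280,180],[0,0,0]],[1,[27,280,180],[0,0,0]]]}}

```text
time: 25.9
ee_pos: [632.2, 132.2, 258.2]
tcp_rot: [3.139, 0.001, -0.745]
contact_force: [-0.5, -0.8, -1.1]
width: 0.31
```

Target is (633.7, 132.4).

{"method": "drive_tool", "body": {"moves": [[1,[0,0,-20],[0,0,0]],[1,[0,0,-50],[0,0,0]],[1,[0,0,-80],[0,0,0]],[1,[0,0,-110],[0,0,0]],[1,[0,0,-135],[0,0,0]],[1,[0,0,-150],[0,0,0]],[1,[0,0,-156],[0,0,0]],[1,[0,0,-158],[0,0,0]],[1,[0,0,-158],[0,0,0]],[1,[0,0,-158],[0,0,0]]]}}

```text
time: 26.73
ee_pos: [634.2, 131.1, 102.7]
tcp_rot: [-3.14, -0.002, -0.749]
contact_force: [-0.0, 0.3, -1.1]
width: 0.309
```

{"method": "drive_tool", "body": {"moves": [[1,[0,0,-2],[0,0,0]],[1,[0,0,-3],[0,0,0]],[1,[0,0,-4],[0,0,0]],[1,[0,0,-4],[0,0,0]],[1,[0,0,-4],[0,0,0]]]}}

```text
time: 27.15
ee_pos: [633.9, 131.7, 98.6]
tcp_rot: [-3.14, -0.001, -0.748]
contact_force: [-0.8, -1.1, 5.1]
width: 0.31
```

{"method": "drive_tool", "body": {"moves": [[0.1,[0,0,0],[0,0,0]],[0.1,[0,0,0],[0,0,0]],[0.1,[0,0,0],[0,0,0]],[0.1,[0,0,10],[0,0,0]],[0.1,[0,0,30],[0,0,0]],[0.1,[0,0,60],[0,0,0]],[0.1,[0,0,100],[0,0,0]],[0.1,[0,-10,135],[0,0,-3]],[0.1,[-10,-35,165],[0,0,-7]],[-1,[-20,-70,190],[0,0,-11]],[-1,[-32,-105,215],[0,0,-15]],[-1,[-44,-140,230],[0,0,-19]],[-1,[-56,-175,230],[0,0,-23]],[-1,[-68,-210,230],[0,0,-27]],[-1,[-80,-245,230],[0,0,-31]],[-1,[-92,-280,230],[0,0,-35]],[-1,[-104,-315,230],[0,0,-37]],[-1,[-116,-350,230],[0,0,-37]],[-1,[-128,-385,230],[0,0,-37]],[-1,[-140,-420,230],[0,0,-37]]]}}

```text
time: 28.82
ee_pos: [492.4, -289.6, 328.2]
tcp_rot: [-3.141, -0.001, -1.393]
contact_force: [0.8, 0.2, -0.1]
width: 0.997
```

{"method": "drive_tool", "body": {"moves": [[-1,[-5,-25,0],[0,0,0]],[-1,[-14,-40,0],[0,0,0]],[-1,[-14,-40,0],[0,0,0]],[-1,[-14,-40,0],[0,0,0]],[-1,[-14,-40,0],[0,0,0]],[-1,[-14,-40,0],[0,0,0]],[-1,[-14,-40,0],[0,0,0]],[-1,[-14,-40,0],[0,0,0]]]}}

```text
time: 29.48
ee_pos: [479.8, -327.2, 327.5]
tcp_rot: [-3.141, -0.0, -1.391]
contact_force: [-0.3, -0.2, -0.2]
width: 1.0
```

```bash
cat > packs.py <<'E'
from h import *
def packs(name,tag):
    s=get_state(); print(s['time'],s['ee_pos'].round(1),s['tcp_rot'].round(4),s['joint_positions'].round(2))
    p,d,C,P=shot(name,tag)
    hsv=cv2.cvtColor(p,cv2.COLOR_RGB2HSV); H,S,V=[hsv[:,:,i].astype(int) for i in range(3)]
    m=(abs(P[:,:,2]-96)<5)&(P[:,:,0]>300)&(P[:,:,0]<700)&(P[:,:,1]<-200)&(P[:,:,1]>-520)&((V>60)|((H>95)&(H<130)&(S>100)))
    k,l,st,c=cv2.connectedComponentsWithStats(m.astype(np.uint8))
    for i in range(1,k):
        if st[i,4]>80:
            q=P[l==i]; print('top',c[i].round(),st[i,4],cv2.minAreaRect(q[:,:2].astype(np.float32)),np.median(q[:,2]).round(1))
    return p,d,C,P
E
python3 -c "
from packs import *
packs('wrist','w11'); shot('scene','s11'); packs('side','d11')"
```

```text
29.4833 [ 479.8 -327.2  327.5] [-3.1413e+00 -1.0000e-04 -1.3910e+00] [ 0.77  0.23 -0.3   1.56  0.07  1.36 -0.93]
top [270.  94.] 2262 ((580.1614990234375, -304.1273193359375), (45.10149383544922, 65.33234405517578), 70.1602554321289) 96.2
top [297. 242.] 1611 ((410.69403076171875, -368.58807373046875), (64.22700500488281, 44.8709602355957), 14.226263999938965) 95.8
29.5833 [ 479.5 -327.7  327.4] [-3.1415e+00 -1.0000e-04 -1.3919e+00] [ 0.77  0.23 -0.3   1.56  0.07  1.36 -0.93]
top [319. 288.] 590 ((584.86962890625, -303.7148742675781), (46.316349029541016, 64.53633117675781), 69.98746490478516) 97.8
top [238. 340.] 835 ((413.443359375, -368.4504089355469), (65.58540344238281, 45.20787048339844), 15.427063941955566) 97.2
```

View pics/w11.png

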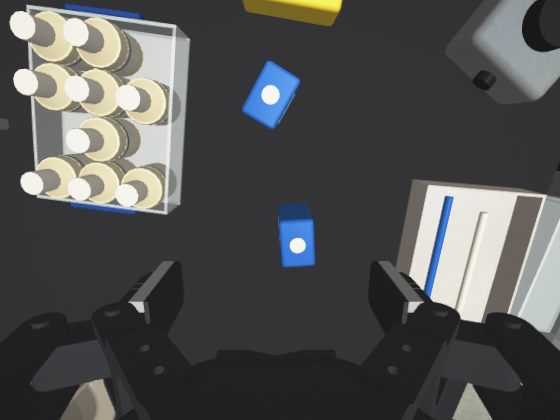

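View pics/s11.png

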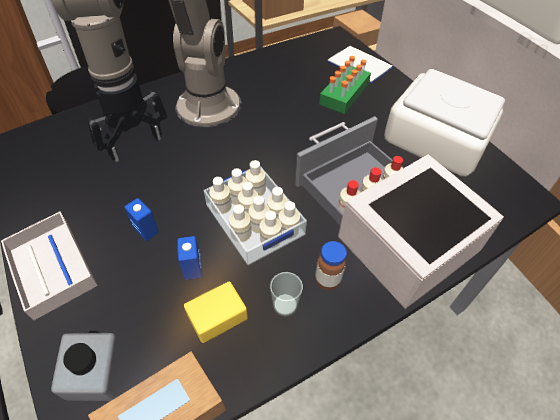

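All three red bottles stand in the drawer, at (350,188), (375,175) and (397,163), and nine whites are still in the tote. Now pack 1, at (297,242) in the wrist view.

{"method": "drive_tool", "body": {"moves": [[-1,[-20,-12,-30],[0,0,2]],[-1,[-40,-24,-65],[0,0,4]],[-1,[-60,-36,-100],[0,0,4]],[-1,[-69,-41,-135],[0,0,4]],[-1,[-69,-41,-170],[0,0,4]],[-1,[-69,-41,-187],[0,0,4]],[-1,[-69,-41,-187],[0,0,4]],[-1,[-69,-41,-187],[0,0,4]],[-1,[-69,-41,-187],[0,0,4]],[-1,[-69,-41,-187],[0,0,4]]]}}

```text
time: 30.47
ee_pos: [411.8, -370.2, 142.5]
tcp_rot: [-3.139, -0.003, -1.323]
contact_force: [0.1, -1.3, 0.1]
width: 1.0
```

```bash
python3 -c "
from packs import *
packs('wrist','w12')"
```

```text
30.4667 [ 411.8 -370.2  142.5] [-3.1391 -0.0035 -1.323 ] [ 0.87  0.32 -0.26  1.87  0.1   0.96 -0.76]
top [271. 232.] 6283 ((410.35150146484375, -368.6649169921875), (63.82786560058594, 44.884307861328125), 14.235053062438965) 95.9
```

View pics/w12.png

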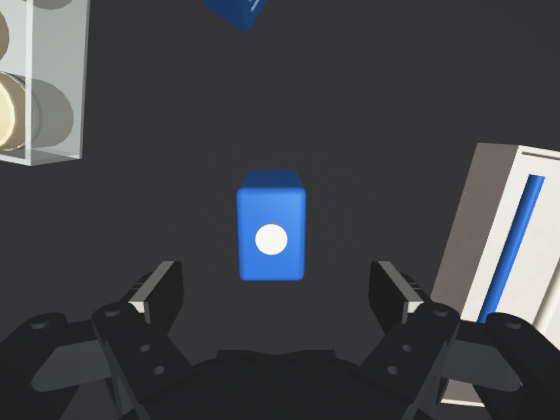

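Aligned: the pack is at (271,232), centred between the pads. Descend, grip and lift.

{"method": "drive_tool", "body": {"moves": [[-1,[-1,1,-25],[0,0,0]],[-1,[-1,1,-50],[0,0,0]],[-1,[-1,1,-70],[0,0,0]],[-1,[-1,1,-81],[0,0,0]],[-1,[-1,1,-81],[0,0,0]],[-1,[-1,1,-81],[0,0,0]],[1,[-1,1,-81],[0,0,0]],[1,[-1,1,-81],[0,0,0]],[1,[-1,1,-81],[0,0,0]],[1,[-1,1,-81],[0,0,0]],[1,[-1,1,-81],[0,0,0]],[1,[-1,1,-81],[0,0,0]],[1,[-1,1,-70],[0,0,0]],[1,[-1,1,-50],[0,0,0]],[1,[-1,1,-25],[0,0,0]],[1,[-1,1,5],[0,0,0]],[1,[-1,1,35],[0,0,0]],[1,[-1,1,65],[0,0,0]],[1,[-1,1,95],[0,0,0]],[1,[-1,1,110],[0,0,0]]]}}

```text
time: 32.18
ee_pos: [410.2, -369.1, 254.8]
tcp_rot: [-3.138, -0.005, -1.323]
contact_force: [0.8, 0.1, -2.5]
width: 0.518
```

{"method": "drive_tool", "body": {"moves": [[1,[4,12,0],[0,0,0]],[1,[12,35,0],[0,0,0]],[1,[20,68,0],[0,0,-1]],[1,[28,102,0],[0,0,-2]],[1,[36,136,0],[0,0,-3]],[1,[44,170,0],[0,0,-4]],[1,[52,204,0],[0,0,-5]],[1,[59,238,0],[0,0,-6]],[1,[66,272,0],[0,0,-7]],[1,[73,306,0],[0,0,-8]],[1,[80,340,0],[0,0,-9]],[1,[87,374,0],[0,0,-10]],[1,[94,408,0],[0,0,-10]],[1,[101,442,0],[0,0,-10]],[1,[107,476,0],[0,0,-10]],[1,[113,510,0],[0,0,-10]],[1,[118,544,0],[0,0,-10]],[1,[122,578,0],[0,0,-10]],[1,[126,608,0],[0,0,-10]],[1,[128,635,0],[0,0,-10]]]}}

```text
time: 33.85
ee_pos: [535.1, 269.4, 248.5]
tcp_rot: [3.138, -0.0, -1.495]
contact_force: [1.0, -0.7, -2.2]
width: 0.517
```

{"method": "drive_tool", "body": {"moves": [[1,[0,0,0],[0,0,0]],[1,[0,0,0],[0,0,0]],[1,[0,0,0],[0,0,0]],[1,[0,0,0],[0,0,0]]]}}

```text
time: 34.18
ee_pos: [536.7, 265.0, 249.4]
tcp_rot: [3.14, -0.002, -1.499]
contact_force: [0.8, -0.6, -1.8]
width: 0.518
```

```bash
python3 -c "
from h import *
s=get_state(); print(s['ee_pos'],s['tcp_rot'],s['joint_positions'].round(2)); shot('wrist','w13')"
```

```text
[536.72402012 264.98436632 249.36486863] [ 3.14000091e+00 -1.98734730e-03 -1.49942191e+00] [-0.    0.36 -0.68  1.62  0.23  1.25 -2.23]
```

View pics/w13.png

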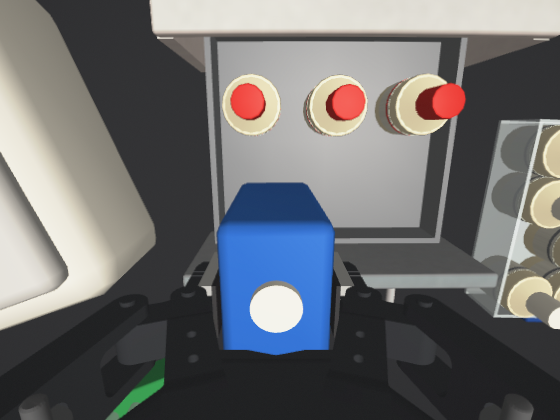

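{"method": "drive_tool", "body": {"moves": [[1,[1,0,-20],[0,0,0]],[1,[1,0,-50],[0,0,0]],[1,[1,0,-80],[0,0,0]],[1,[1,0,-110],[0,0,0]],[1,[1,0,-135],[0,0,0]],[1,[1,0,-152],[0,0,0]],[1,[1,0,-160],[0,0,0]],[1,[1,0,-163],[0,0,0]],[1,[1,0,-163],[0,0,0]],[1,[1,0,-163],[0,0,0]]]}}

```text
time: 35.07
ee_pos: [539.1, 266.9, 88.6]
tcp_rot: [-3.14, 0.001, -1.499]
contact_force: [-0.5, -0.8, -1.8]
width: 0.516
```

{"method": "drive_tool", "body": {"moves": [[1,[0,0,-2],[0,0,0]],[1,[0,0,-3],[0,0,0]],[1,[0,0,-4],[0,0,0]],[1,[0,0,-4],[0,0,0]],[1,[0,0,-4],[0,0,0]]]}}

```text
time: 35.48
ee_pos: [538.2, 266.7, 83.5]
tcp_rot: [-3.141, -0.0, -1.498]
contact_force: [-0.6, -0.4, -2.2]
width: 0.519
```

{"method": "drive_tool", "body": {"moves": [[1,[0,0,-1],[0,0,0]],[1,[0,0,-2],[0,0,0]],[1,[0,0,-2],[0,0,0]],[1,[0,0,-2],[0,0,0]]]}}

```text
time: 35.82
ee_pos: [538.9, 266.9, 82.6]
tcp_rot: [-3.14, -0.0, -1.498]
contact_force: [-1.2, -1.1, 5.5]
width: 0.522
```

{"method": "drive_tool", "body": {"moves": [[-0.45,[0,0,0],[0,0,0]],[-0.45,[0,0,0],[0,0,0]],[-0.45,[0,0,0],[0,0,0]],[-0.45,[0,0,15],[0,0,0]],[-0.45,[0,0,40],[0,0,0]],[-0.45,[0,0,75],[0,0,0]],[-0.45,[0,0,110],[0,0,0]],[-0.45,[0,-10,145],[0,0,0]],[-0.45,[2,-35,175],[0,0,-2]],[-1,[5,-70,190],[0,0,-4]],[-1,[8,-105,190],[0,0,-6]],[-1,[11,-143,190],[0,0,-8]],[-1,[14,-181,190],[0,0,-10]],[-1,[17,-219,190],[0,0,-12]],[-1,[20,-257,190],[0,0,-14]],[-1,[23,-295,190],[0,0,-16]],[-1,[26,-333,190],[0,0,-18]],[-1,[29,-371,190],[0,0,-20]],[-1,[32,-409,190],[0,0,-22]],[-1,[34,-440,190],[0,0,-24]]]}}

```text
time: 37.48
ee_pos: [571.8, -177.0, 271.1]
tcp_rot: [-3.141, -0.001, -1.921]
contact_force: [1.2, -0.3, -0.1]
width: 0.998
```

{"method": "drive_tool", "body": {"moves": [[-1,[2,-30,-5],[0,0,0]],[-1,[4,-60,-20],[0,0,0]],[-1,[7,-90,-45],[0,0,0]],[-1,[7,-120,-75],[0,0,0]],[-1,[7,-131,-105],[0,0,0]],[-1,[7,-131,-125],[0,0,0]],[-1,[7,-131,-125],[0,0,0]],[-1,[7,-131,-125],[0,0,0]],[-1,[7,-131,-125],[0,0,0]],[-1,[7,-131,-125],[0,0,0]],[-1,[7,-131,-125],[0,0,0]]]}}

```text
time: 38.4
ee_pos: [580.6, -304.0, 148.6]
tcp_rot: [-3.138, -0.0, -1.916]
contact_force: [-0.0, 0.1, 0.2]
width: 1.001
```

```bash
python3 -c "
from packs import *
packs('wrist','w14');shot('scene','s14')"
```

```text
38.4 [ 580.6 -304.   148.6] [-3.1379e+00 -4.0000e-04 -1.9156e+00] [ 0.67  0.49 -0.35  1.61  0.18  1.07 -1.64]
top [273. 228.] 5975 ((581.1790161132812, -304.23004150390625), (44.898128509521484, 63.656089782714844), 69.96928405761719) 95.9
```

View pics/w14.png

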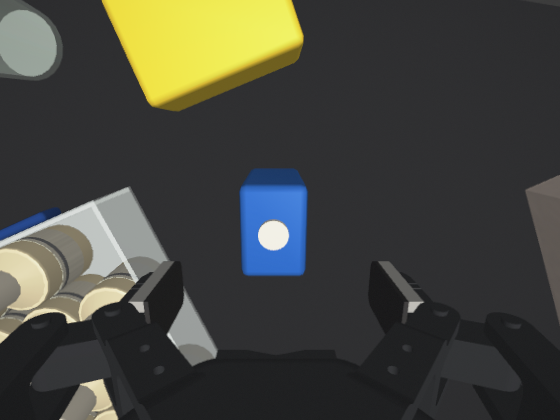

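View pics/s14.png

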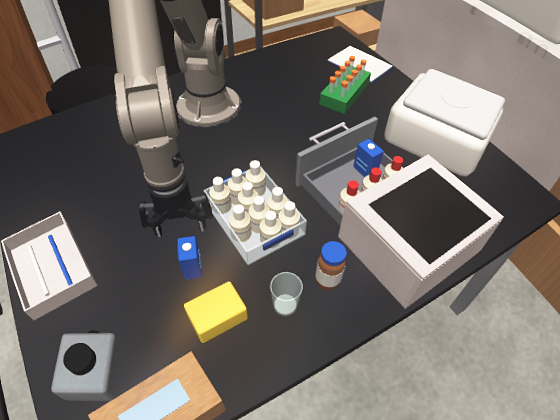

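Pack 1 stands in the drawer at (369,157). Pack 2 is centred under the jaws at (273,228).

{"method": "drive_tool", "body": {"moves": [[-1,[1,0,-25],[0,0,0]],[-1,[1,0,-50],[0,0,0]],[-1,[1,0,-75],[0,0,0]],[-1,[1,0,-87],[0,0,0]],[-1,[1,0,-87],[0,0,0]],[-1,[1,0,-87],[0,0,0]],[1,[1,0,-87],[0,0,0]],[1,[1,0,-87],[0,0,0]],[1,[1,0,-87],[0,0,0]],[1,[1,0,-87],[0,0,0]],[1,[1,0,-87],[0,0,0]],[1,[1,0,-87],[0,0,0]],[1,[1,0,-75],[0,0,0]],[1,[1,0,-55],[0,0,0]],[1,[1,0,-30],[0,0,0]],[1,[1,0,0],[0,0,0]],[1,[1,0,30],[0,0,0]],[1,[1,0,60],[0,0,0]],[1,[1,0,90],[0,0,0]],[1,[1,0,105],[0,0,0]]]}}

```text
time: 40.17
ee_pos: [580.9, -305.0, 255.7]
tcp_rot: [-3.137, -0.001, -1.917]
contact_force: [1.0, -0.0, -3.4]
width: 0.518
```

{"method": "drive_tool", "body": {"moves": [[1,[-1,12,0],[0,0,1]],[1,[-3,35,0],[0,0,3]],[1,[-6,68,0],[0,0,5]],[1,[-9,102,0],[0,0,7]],[1,[-12,136,0],[0,0,9]],[1,[-15,170,0],[0,0,11]],[1,[-18,204,0],[0,0,13]],[1,[-21,238,0],[0,0,15]],[1,[-24,272,0],[0,0,17]],[1,[-26,306,0],[0,0,19]],[1,[-28,340,0],[0,0,21]],[1,[-30,374,0],[0,0,23]],[1,[-32,405,0],[0,0,24]],[1,[-33,430,0],[0,0,24]],[1,[-34,450,0],[0,0,24]],[1,[-34,450,0],[0,0,24]],[1,[-34,450,0],[0,0,24]],[1,[-34,450,0],[0,0,24]],[1,[-34,450,0],[0,0,24]]]}}

```text
time: 41.75
ee_pos: [545.6, 144.0, 250.3]
tcp_rot: [3.14, -0.001, -1.5]
contact_force: [0.7, -0.6, -3.7]
width: 0.519
```

```bash
python3 -c "
from h import *
s=get_state(); print(s['ee_pos'],s['tcp_rot'],s['joint_positions'].round(2)); shot('wrist','w15')"
```

```text
[545.61163441 143.99074741 250.32371824] [ 3.13967784e+00 -1.47997864e-03 -1.49952551e+00] [ 0.2   0.28 -0.65  1.7   0.18  1.22 -1.99]
```

View pics/w15.png

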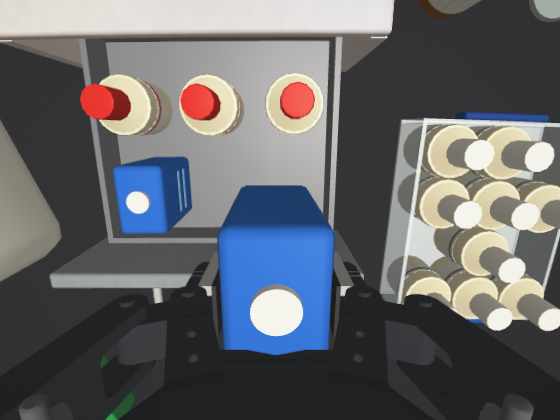

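{"method": "drive_tool", "body": {"moves": [[1,[1,1,-20],[0,0,0]],[1,[1,1,-50],[0,0,0]],[1,[1,1,-80],[0,0,0]],[1,[1,1,-110],[0,0,0]],[1,[1,1,-135],[0,0,0]],[1,[1,1,-152],[0,0,0]],[1,[1,1,-160],[0,0,0]],[1,[1,1,-162],[0,0,0]],[1,[1,1,-162],[0,0,0]],[1,[1,1,-162],[0,0,0]]]}}

```text
time: 42.63
ee_pos: [548.3, 146.8, 90.6]
tcp_rot: [-3.139, 0.0, -1.499]
contact_force: [1.0, -0.3, -2.7]
width: 0.519
```

{"method": "drive_tool", "body": {"moves": [[1,[0,0,-2],[0,0,0]],[1,[0,0,-3],[0,0,0]],[1,[0,0,-4],[0,0,0]],[1,[0,0,-4],[0,0,0]],[1,[0,0,-4],[0,0,0]]]}}

```text
time: 43.05
ee_pos: [547.2, 146.7, 85.5]
tcp_rot: [-3.141, -0.0, -1.498]
contact_force: [0.0, 0.6, -2.7]
width: 0.521
```

{"method": "drive_tool", "body": {"moves": [[1,[0,0,-1],[0,0,0]],[1,[0,0,-2],[0,0,0]],[1,[0,0,-2],[0,0,0]],[1,[0,0,-2],[0,0,0]]]}}

```text
time: 43.38
ee_pos: [547.1, 146.6, 83.2]
tcp_rot: [3.141, -0.0, -1.498]
contact_force: [-0.4, -0.7, -2.7]
width: 0.513
```

{"method": "drive_tool", "body": {"moves": [[1,[0,0,-1],[0,0,0]],[1,[0,0,-1],[0,0,0]],[1,[0,0,-1],[0,0,0]]]}}

```text
time: 43.63
ee_pos: [547.6, 146.7, 83.0]
tcp_rot: [-3.141, -0.0, -1.498]
contact_force: [-2.2, -0.8, 2.4]
width: 0.519
```

{"method": "drive_tool", "body": {"moves": [[-0.45,[0,0,0],[0,0,0]],[-0.45,[0,0,0],[0,0,0]],[-0.45,[0,0,0],[0,0,0]],[-0.45,[0,0,15],[0,0,0]],[-0.45,[0,0,40],[0,0,0]],[-0.45,[0,0,75],[0,0,0]],[-0.45,[0,0,110],[0,0,0]],[-0.45,[0,0,145],[0,0,7]],[-0.45,[-10,0,175],[0,0,14]],[-0.45,[-20,0,195],[0,0,21]],[-0.45,[-30,0,195],[0,0,28]],[-0.45,[-40,0,195],[0,0,35]],[-0.45,[-50,0,195],[0,0,42]],[-0.45,[-60,0,195],[0,0,49]],[0.2,[-70,0,195],[0,0,56]],[0.2,[-75,0,195],[0,0,63]],[0.2,[-75,0,195],[0,0,70]],[0.2,[-75,0,195],[0,0,77]],[0.2,[-75,0,195],[0,0,84]],[0.2,[-75,0,195],[0,0,90]]]}}

```text
time: 45.3
ee_pos: [472.1, 146.7, 277.4]
tcp_rot: [3.141, -0.001, 0.079]
contact_force: [0.1, 0.4, -0.2]
width: 0.399
```

{"method": "drive_tool", "body": {"moves": [[0.2,[0,0,0],[0,0,0]],[0.2,[0,0,0],[0,0,0]],[0.2,[0,0,0],[0,0,0]],[0.2,[0,0,0],[0,0,0]]]}}

```text
time: 45.63
ee_pos: [472.1, 146.7, 277.3]
tcp_rot: [3.142, -0.0, 0.071]
contact_force: [-0.5, 0.1, -0.0]
width: 0.399
```

```bash
python3 - <<'E'
from h import *
s=get_state(); print(s['ee_pos'],s['tcp_rot'],s['joint_positions'].round(2))
p,d,C,P=shot('wrist','w16'); shot('scene','s16'); shot('side','d16')
X,Y,Z=P[:,:,0],P[:,:,1],P[:,:,2]
m=(abs(Z-121)<6)&(X<450)&(X>400)&(Y>120)&(Y<290)
print(np.median(P[m],0), P[m].min(0),P[m].max(0))
E
```

```text
[472.1335985  146.66379192 277.3310802 ] [ 3.14154525e+00 -1.58478604e-04  7.14887560e-02] [ 0.42  0.14 -0.89  1.82  0.12  1.24 -0.43]
[427.60838325 206.54570824 122.35500254] [417.10148208 132.78963338 115.9740002 ] [449.9506444  261.64588374 125.5356241 ]
```

View pics/w16.png

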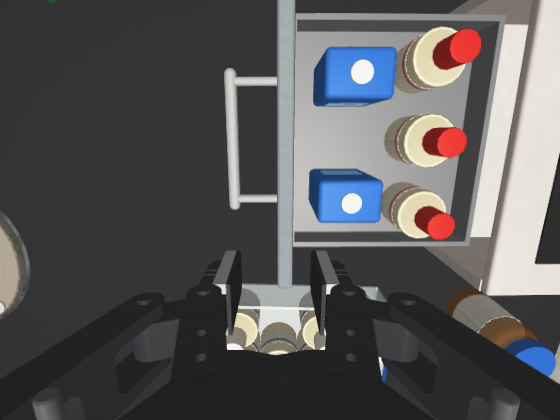

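View pics/s16.png

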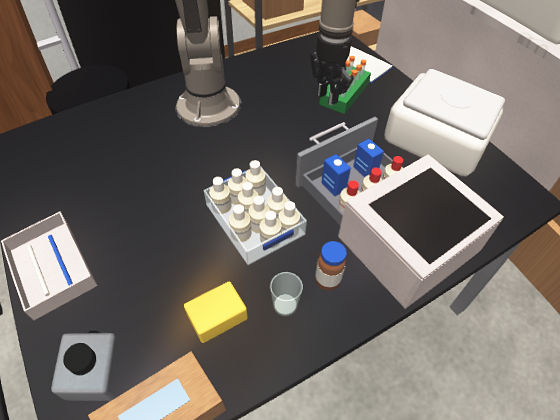

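View pics/d16.png

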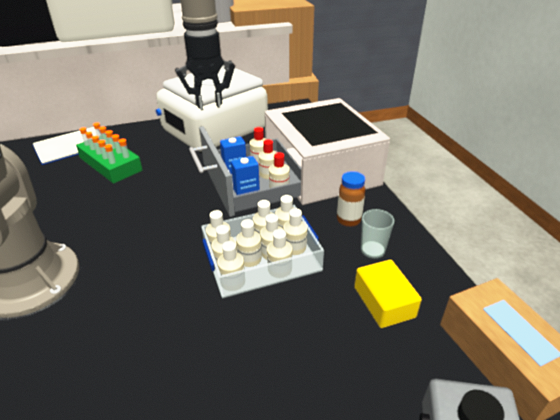

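All five items stand in the drawer: wrist view shows caps at (465,45), (450,142), (441,225) and packs at (360,73), (348,197). Nine white bottles are in the tote and no pack is left on the bench. Now the handle (bar at column 233).

{"method": "drive_tool", "body": {"moves": [[0.2,[-15,18,0],[0,0,0]],[0.2,[-31,36,-20],[0,0,0]],[0.2,[-46,54,-50],[0,0,0]],[0.2,[-46,54,-80],[0,0,0]],[0.2,[-46,54,-90],[0,0,0]],[0.2,[-46,54,-90],[0,0,0]],[0.2,[-46,54,-90],[0,0,0]],[0.2,[-46,54,-90],[0,0,0]]]}}

```text
time: 46.45
ee_pos: [427.8, 200.7, 188.8]
tcp_rot: [-3.141, -0.003, 0.071]
contact_force: [0.5, -0.4, 0.2]
width: 0.4
```

{"method": "drive_tool", "body": {"moves": [[0.2,[0,0,-25],[0,0,0]],[0.2,[0,0,-50],[0,0,0]],[0.2,[0,0,-75],[0,0,0]],[0.2,[0,0,-81],[0,0,0]],[0.2,[0,0,-81],[0,0,0]],[0.2,[0,0,-81],[0,0,0]],[1,[0,0,-81],[0,0,0]],[1,[0,0,-81],[0,0,0]],[1,[0,0,-81],[0,0,0]],[1,[0,0,-81],[0,0,0]],[1,[0,0,-81],[0,0,0]]]}}

```text
time: 47.37
ee_pos: [427.5, 201.2, 108.2]
tcp_rot: [-3.141, -0.003, 0.073]
contact_force: [-1.3, -1.1, 6.8]
width: 0.103
```

{"method": "drive_tool", "body": {"moves": [[1,[1,0,0],[0,0,0]],[1,[3,0,0],[0,0,0]],[1,[6,0,0],[0,0,0]],[1,[10,1,0],[0,0,0]],[1,[14,1,0],[0,0,0]],[1,[19,1,0],[0,0,0]],[1,[24,2,0],[0,0,0]],[1,[29,2,0],[0,0,0]],[1,[34,2,0],[0,0,0]],[1,[39,3,0],[0,0,0]],[1,[44,3,0],[0,0,0]],[1,[49,4,0],[0,0,0]],[1,[54,4,0],[0,0,0]],[1,[59,4,0],[0,0,0]],[1,[64,5,0],[0,0,0]],[1,[69,5,0],[0,0,0]],[1,[73,5,0],[0,0,0]],[1,[76,6,0],[0,0,0]],[1,[78,6,0],[0,0,0]],[1,[79,6,0],[0,0,0]]]}}

```text
time: 49.03
ee_pos: [506.6, 207.1, 108.2]
tcp_rot: [-3.141, -0.003, 0.072]
contact_force: [-1.8, -0.6, 6.3]
width: 0.105
```

```bash
python3 -c "
from h import *
shot('scene','s17');shot('side','d17')"
```

```text
(no output)
```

View pics/s17.png

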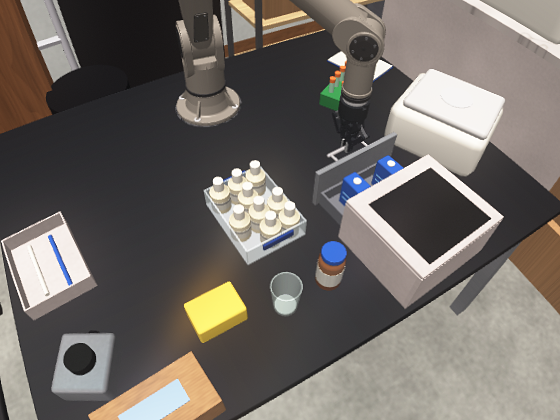

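The drawer is half shut and both packs are upright, at (355,190) and (388,172). Continue.

{"method": "drive_tool", "body": {"moves": [[1,[1,0,0],[0,0,0]],[1,[3,0,0],[0,0,0]],[1,[6,0,0],[0,0,0]],[1,[10,1,0],[0,0,0]],[1,[14,1,0],[0,0,0]],[1,[19,1,0],[0,0,0]],[1,[24,2,0],[0,0,0]],[1,[29,2,0],[0,0,0]],[1,[34,2,0],[0,0,0]],[1,[39,3,0],[0,0,0]],[1,[44,3,0],[0,0,0]],[1,[49,4,0],[0,0,0]],[1,[54,4,0],[0,0,0]],[1,[59,4,0],[0,0,0]],[1,[64,5,0],[0,0,0]],[1,[69,5,0],[0,0,0]],[1,[74,5,0],[0,0,0]],[1,[78,6,0],[0,0,0]],[1,[82,6,0],[0,0,0]],[1,[85,6,0],[0,0,0]]]}}

```text
time: 50.8
ee_pos: [591.2, 213.3, 108.2]
tcp_rot: [-3.141, -0.002, 0.072]
contact_force: [-2.2, 0.0, 5.2]
width: 0.102
```

{"method": "drive_tool", "body": {"moves": [[1,[2,0,0],[0,0,0]],[1,[4,0,0],[0,0,0]],[1,[6,0,0],[0,0,0]],[1,[8,1,0],[0,0,0]],[1,[10,1,0],[0,0,0]],[1,[12,1,0],[0,0,0]],[1,[14,1,0],[0,0,0]],[1,[16,1,0],[0,0,0]],[1,[17,1,0],[0,0,0]],[1,[17,1,0],[0,0,0]]]}}

```text
time: 51.63
ee_pos: [608.2, 214.6, 108.2]
tcp_rot: [-3.14, -0.003, 0.073]
contact_force: [0.2, 0.8, 5.0]
width: 0.101
```

{"method": "drive_tool", "body": {"moves": [[1,[1,0,0],[0,0,0]],[1,[3,0,0],[0,0,0]],[1,[4,0,0],[0,0,0]],[1,[5,0,0],[0,0,0]],[1,[5,0,0],[0,0,0]]]}}

```text
time: 52.05
ee_pos: [613.0, 215.0, 108.2]
tcp_rot: [-3.14, -0.003, 0.073]
contact_force: [-1.3, 0.8, 4.8]
width: 0.103
```

{"method": "drive_tool", "body": {"moves": [[1,[1,0,0],[0,0,0]],[1,[2,0,0],[0,0,0]],[1,[3,0,0],[0,0,0]],[1,[3,0,0],[0,0,0]]]}}

```text
time: 52.38
ee_pos: [615.0, 215.1, 108.2]
tcp_rot: [-3.14, -0.001, 0.073]
contact_force: [-3.4, 0.7, 7.1]
width: 0.102
```

{"method": "drive_tool", "body": {"moves": [[1,[1,0,0],[0,0,0]],[1,[2,0,0],[0,0,0]],[1,[3,0,0],[0,0,0]],[1,[3,0,0],[0,0,0]]]}}

```text
time: 52.72
ee_pos: [614.9, 215.1, 108.2]
tcp_rot: [-3.141, 0.005, 0.074]
contact_force: [-9.8, 1.0, 11.3]
width: 0.098
```

{"method": "drive_tool", "body": {"moves": [[1,[2,0,0],[0,0,0]],[1,[2,0,0],[0,0,0]],[1,[0,0,0],[0,0,0]],[1,[-3,0,0],[0,0,0]],[1,[-3,0,0],[0,0,0]],[0.3,[-3,0,0],[0,0,0]],[0.2,[-3,0,0],[0,0,0]],[0.2,[-3,0,0],[0,0,0]],[0.2,[-3,0,10],[0,0,0]],[0.2,[-3,0,40],[0,0,0]],[0.2,[-3,0,75],[0,0,0]],[0.2,[-20,0,110],[0,0,0]],[0.2,[-50,0,145],[0,0,0]],[0.2,[-80,-30,175],[0,0,0]],[0.2,[-110,-60,195],[0,0,0]],[0.2,[-110,-60,195],[0,0,0]],[0.2,[-110,-60,195],[0,0,0]],[0.2,[-110,-60,195],[0,0,0]],[0.2,[-110,-60,195],[0,0,0]]]}}

```text
time: 54.3
ee_pos: [508.5, 153.9, 301.3]
tcp_rot: [-3.141, -0.0, 0.073]
contact_force: [-0.0, -0.2, -0.0]
width: 0.4
```

```bash
python3 - <<'E'
from h import *
s=get_state(); print(s['ee_pos'],s['contact_force'])
p,d,C,P=shot('wrist','w18'); shot('scene','s18'); shot('side','d18')
X,Y,Z=P[:,:,0],P[:,:,1],P[:,:,2]
m=(abs(Z-122)<4)&(X<630)&(X>590)&(Y>160)&(Y<250)
q=P[m]; print('bar',q[:,0].min(),np.median(q,0))
f=np.polyfit(q[:,1],q[:,0],1); print('bar x at y=210',np.polyval(f,210),f)
m=(abs(Z-141)<3)&(X>630)&(X<700)&(Y>100)&(Y<300); q=P[m]; print('panel',cv2.minAreaRect(q[:,:2].astype(np.float32)))
m=(abs(Z-152.5)<3)&(X>630)&(X<760)&(Y>190)&(Y<230); print('roof front x',np.percentile(P[m][:,0],1))
E
```

```text
[508.46294338 153.92206094 301.26467128] [-0.03673617 -0.16647726 -0.01682747]
bar 606.0399279942718 [613.15922436 207.0433976  122.9399966 ]
bar x at y=210 613.155996647464 [-7.69158351e-02  6.29308322e+02]
panel ((664.8121337890625, 200.18002319335938), (18.25351333618164, 200.91693115234375), 4.194601535797119)
roof front x 671.5508171401085
```

View pics/w18.png

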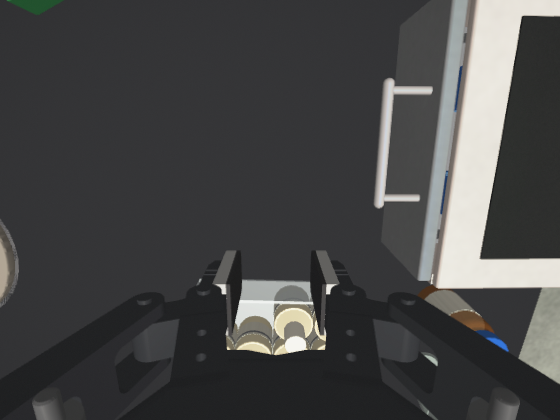

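View pics/d18.png

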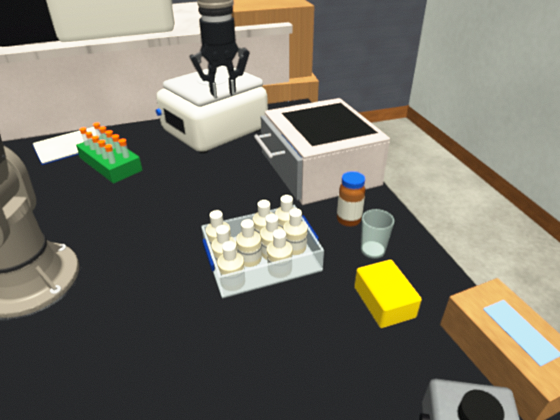

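```bash
python3 - <<'E'
import cv2,numpy as np
a=cv2.imread('pics/w18.png')[40:300,370:500]; b=cv2.imread('pics/s18.png')[100:260,310:450]
a=cv2.resize(a,(300,600),interpolation=2);b=cv2.resize(b,(490,560),interpolation=2)
c=np.zeros((600,790,3),np.uint8);c[:,:300]=a;c[:560,300:]=b;cv2.imwrite('pics/z18.png',c)
E
```

```text
(no output)
```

View pics/z18.png

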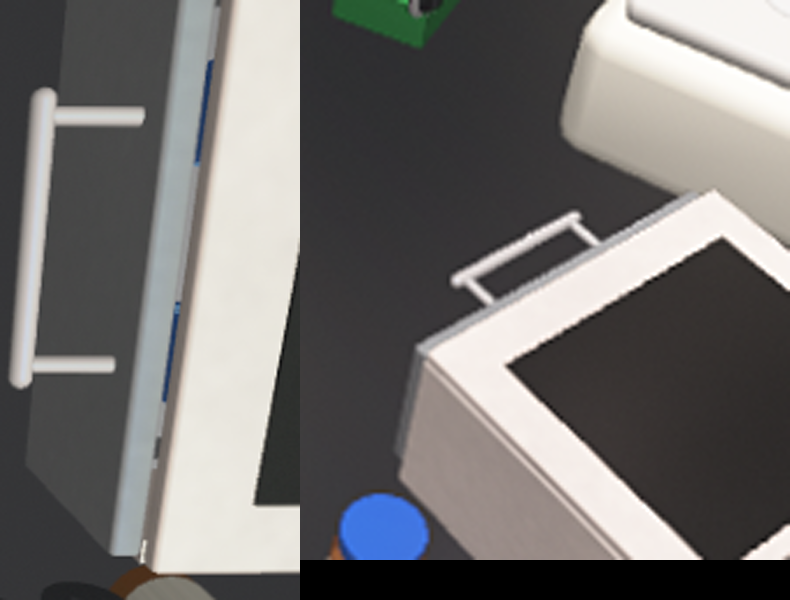

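{"method": "drive_tool", "body": {"moves": [[1,[20,20,-20],[0,0,0]],[1,[40,40,-50],[0,0,0]],[1,[60,58,-85],[0,0,0]],[1,[60,58,-120],[0,0,0]],[1,[60,58,-155],[0,0,0]],[1,[60,58,-185],[0,0,0]],[1,[60,58,-193],[0,0,0]],[1,[60,58,-193],[0,0,0]],[1,[60,58,-193],[0,0,0]],[1,[65,58,-193],[0,0,0]],[1,[70,59,-193],[0,0,0]],[1,[74,59,-193],[0,0,0]],[1,[77,59,-193],[0,0,0]],[1,[79,59,-193],[0,0,0]],[1,[79,59,-193],[0,0,0]]]}}

```text
time: 55.7
ee_pos: [587.9, 212.5, 108.8]
tcp_rot: [-3.141, -0.001, 0.072]
contact_force: [0.9, -0.7, 0.1]
width: 0.0
```

{"method": "drive_tool", "body": {"moves": [[1,[2,0,0],[0,0,0]],[1,[4,0,0],[0,0,0]],[1,[6,0,0],[0,0,0]],[1,[8,0,0],[0,0,0]],[1,[8,0,0],[0,0,0]]]}}

```text
time: 56.12
ee_pos: [595.6, 212.5, 108.3]
tcp_rot: [-3.142, -0.0, 0.073]
contact_force: [0.2, -0.1, 0.5]
width: -0.0
```

{"method": "drive_tool", "body": {"moves": [[1,[1,0,0],[0,0,0]],[1,[2,0,0],[0,0,0]],[1,[3,0,0],[0,0,0]],[1,[3,0,0],[0,0,0]]]}}

```text
time: 56.45
ee_pos: [596.4, 212.7, 108.1]
tcp_rot: [3.141, 0.003, 0.073]
contact_force: [-4.2, -0.9, 3.3]
width: -0.005
```

{"method": "drive_tool", "body": {"moves": [[1,[1,0,0],[0,0,0]],[1,[2,0,0],[0,0,0]],[1,[3,0,0],[0,0,0]],[1,[3,0,0],[0,0,0]]]}}

```text
time: 56.78
ee_pos: [596.7, 212.7, 108.0]
tcp_rot: [3.139, 0.009, 0.074]
contact_force: [-11.2, -1.2, 7.9]
width: 0.002
```

{"method": "drive_tool", "body": {"moves": [[1,[-5,0,0],[0,0,0]],[1,[-15,0,0],[0,0,0]],[1,[-30,0,5],[0,0,0]],[1,[-45,0,40],[0,0,0]],[1,[-60,0,80],[0,0,0]],[1,[-75,-20,120],[0,0,0]],[1,[-90,-40,160],[0,0,0]],[1,[-90,-58,190],[0,0,0]],[1,[-90,-58,190],[0,0,0]],[1,[-90,-58,190],[0,0,0]],[1,[-90,-58,190],[0,0,0]],[1,[-90,-58,190],[0,0,0]]]}}

```text
time: 57.78
ee_pos: [510.4, 154.9, 296.8]
tcp_rot: [3.142, 0.002, 0.074]
contact_force: [0.3, -0.5, -0.9]
width: -0.0
```

```bash
python3 - <<'E'
from h import *
p,d,C,P=shot('wrist','w19'); shot('scene','s19'); print(get_state()['ee_pos'])
X,Y,Z=P[:,:,0],P[:,:,1],P[:,:,2]
m=(abs(Z-122)<4)&(X<630)&(X>590)&(Y>170)&(Y<250); q=P[m]; f=np.polyfit(q[:,1],q[:,0],1); print('bar x at y=210',np.polyval(f,210))
E
```

```text
[510.33922858 155.17024416 296.6232589 ]
bar x at y=210 613.1162389441259
```

View pics/s19.png

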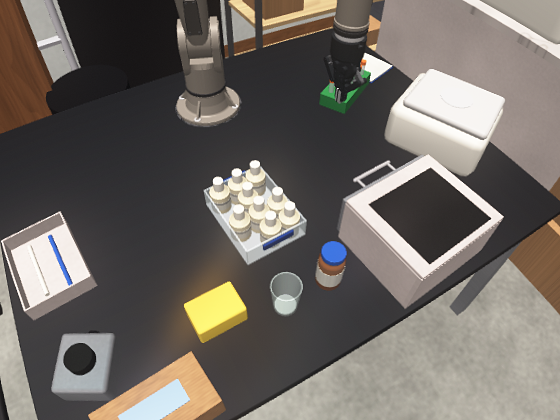

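View pics/w19.png

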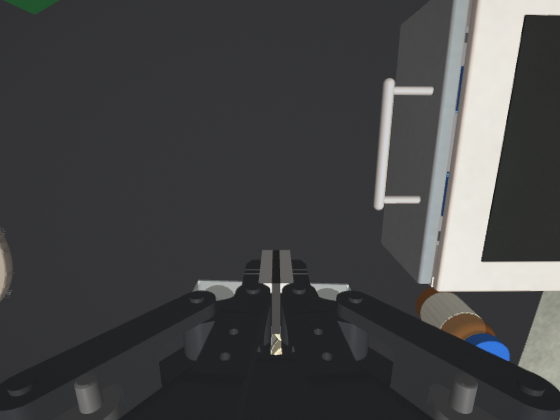

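The bar is still at 613 mm after the 11 N push, so the drawer is on its end stop. The tote and the bench objects are undisturbed. Handing in.

```bash
python3 -c "
from plant import ticket,get_state
print(ticket.hand_in()); print(get_state()['time'])"
```

```text
the job is handed in; nothing more can be done
None
the job is handed in; nothing more can be done
```

The job is done and handed in at about 58 s. I pulled the drawer to its end stop, stood all three red-capped bottles on its floor, put in both blue cold packs (only two were on the bench) standing upright, and pushed the drawer shut.

**Drawer closed:** The tool travelled about 190 mm from the open stop to the shut stop. A second push of about 11 N, well above the 1.5 N friction, did not move the handle. By camera the travel came out nearer 187 mm. The wrist view still shows a thin gap between panel and roof with some blue visible, which I put down to viewing angle and calibration error.

**Contents and bench:** With the drawer open, the cameras showed all five items upright. Halfway shut, both packs still stood. The bottles were under the roof by then, so I could not confirm them visually after closing. Nine white-capped bottles still stand in the tote, and the beaker, jar and tip box look untouched. The last gripper force reading was about zero, clear of everything.

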